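Set up a lug pull test: fixture plate on its dowels, draw link pinned to the lug

TASK

Set up the next pull test on the horizontal tester: pick up the fixture plate that carries the upright bracket with the lug, line both its holes up with the two dowels on the tester's carriage, lug towards the load cell, and lower it gently, without dropping it, until it lies flat on the carriage. Then swing the load cell's draw link round so that its fork straddles the lug, and push the thinner of the two pins from the pin stand down through fork and lug until its collar rests on the fork. Let go, and leave the other plate, the thick pin and the two turned sleeves where they are.

Things in the scene. Friction and masses are not known exactly. Their poses are not given: they have to be found in the camera images.
- lug_plate: Loose aluminium plate, 90 (x) x 110 (y) x 8 mm, about 0.5 kg, flat on the bench; origin at the centre of its underside, z up. On its middle is a steel bracket: a foot (34 x 64 mm, top 13 mm above the underside) and an upright web, from whose +y end a level lug reaches out over the plate's edge. The other plate has a low screw vice instead.
- web_grip (a point): Where to grasp the lug plate: centre of its upright web, in the plate's middle, 40 mm above the underside. The web is 10 mm thick (x), 64 mm long (y), its top 58 mm above the plate's underside. Axes as the plate's.
- hole_a (a point): Dowel hole A of the lug plate at the plate's underside, at x -32, y -42 mm from the plate's middle; round, 11.5 mm, straight through. It goes over dowel A.
- hole_b (a point): Dowel hole B of the lug plate at the underside, at x +32, y +42 mm from the plate's middle; as hole A. It goes over dowel B.
- lug_hole (a point): Centre of the vertical 11.5 mm hole through the lug, at x 0, y +62 mm from the plate's middle, 38 mm above the underside. The lug is 26 mm wide, 8 mm thick (34 to 42 mm above the underside) and ends 76 mm from the plate's middle.
- tester: White horizontal pull tester, bed 200 (x) x 420 (y) mm, 75 mm high, standing level and fixed on the bench, sloping panel on its +x side; origin under the middle of the bed. Its y runs along its length from the carriage to the load cell, z up. The carriage is a dark slab 110 x 122 mm centred at x 0, y -130 mm, its flat top 106 mm above the bench.
- dowel_a (a point): Foot of dowel A on the carriage's top, at x -32, y -42 mm from the carriage's centre. Both dowels are steel, 10 mm thick and 20 mm high: 11 mm straight, then a 9 mm bullet nose. Axes as the tester's. With the plate home, hole_a lies at dowel_a and hole_b at dowel_b, and the lug points to the load cell.
- dowel_b (a point): Foot of dowel B on the carriage's top, at x +32, y +42 mm from the carriage's centre.
- draw_link (a joint): Angle (rad) of the draw link, a level dark steel bar hinged on an upright axis at the load cell. 0: in line with the tester, fork towards the carriage, its eye over the seated plate's lug hole. Positive: swung to the tester's -x side (clockwise from above); range -0.2 to 1.4. Light friction (0.04 N m): it stays where it is left and can be pinched or pushed.
- link_hinge (a point): The link's hinge axis, fixed on the tester, at the link's mid-height, 144 mm above the bench. Load cell and headstock behind it (+y) rise to 175 mm above the bench.
- link_grip (a point): Middle of the link's straight bar (16 mm wide, 20 mm high), 45 mm from the hinge axis, at mid-height: a place to pinch it. Axes: y points along the link from fork to hinge, z up.
- fork_eye (a point): Centre of the eye at the fork's top face, 110 mm from the hinge axis, 14 mm above the link's mid-height. The fork: two level tongues 28 mm wide, 6 mm thick, 16 mm apart, with 11.5 mm holes, open at its end (130 mm from the hinge) and both sides, so that it swings sideways over the seated plate's lug, 4 mm to spare above and below. Its solid root ends 90 mm from the hinge.
- clevis_pin: The thinner pin (loose, about 60 g): steel, 10 mm thick, 42 mm long below its collar, the last 8 mm tapered to 5 mm; collar 20 mm wide, 6 mm high, then a black round handle 18 mm thick, 30 mm high. Origin at the lower tip, z up the pin. It starts upright in the pin stand, an aluminium block 44 x 104 x 50 mm high fixed on the bench, collar on the block's top.
- pin_grip (a point): Where to grasp the pin: on its axis in the handle, 22 mm above the collar's underside, 14 mm below its top. Pull it straight up by 45 mm to clear the stand's hole. At the start the axes are the block's: x across it, y along it; the thick pin stands 56 mm away towards +y.
- pin_collar (a point): On the pin's axis at the underside of its collar. With the pin home this point lies at fork_eye.
- spare_plate: Bystander: the other fixture plate, same size, with a low screw vice, 34 mm high; origin at the centre of its underside.
- thick_pin: Bystander: the thick pin (16 mm, black handle 26 mm) in the pin stand; origin at its lower tip.
- sleeve_long: Bystander: a turned steel sleeve standing upright, 22 mm thick, 72 mm high; origin at the centre of its underside.
- sleeve_short: Bystander: a turned steel sleeve standing upright, 20 mm thick, 52 mm high; origin at the centre of its underside.
There are look-alikes about, which are no part of the job. What is shaped like the clevis_pin but orange is not meant.

How it is judged:
By the outcome, as a careful person would: the job done as asked, in the order asked, and still so for the second after the job is handed in, with the robot touching nothing.
It also fails if it takes over 72 s, if anything falls off the work surface, if the arm or the gripper's body presses on something with over 40 N, if the wrist force passes 120 N, or if a joint passes its speed limit or range.

ROBOT

A 6-joint arm with a two-finger parallel gripper is mounted at the origin on the work surface. World frame = base frame: x ahead of the robot, y to its left, z up, the work surface at z = 0. Lengths are in m, angles in degrees, forces in N, time in s.
With the tool pointing down it reaches from about 0.4 to 0.825 m from the base axis. Payload 7 kg.
Tool frame: the origin (TCP) lies on the front face of the gripper's body, between the roots of the fingers; the fingertips stand 66 mm ahead of it and the grasp point (between the pads) lies 47 mm ahead of it (ctrl.grasp_offset is the z of the grasp point in the tool frame, in m); z points along the fingers, y is the direction in which the jaws open and shut (so a half turn about z gives the same grasp; the last joint's range is limited). The gripper opens to 88 mm and grips with 3 to 60 N. Pads are 19 mm wide; open, the fingers measure 130 mm over their backs; the gripper's body (78 mm by 193 mm) begins 47 mm behind the grasp point.
Start: joints at [-57.691, 20.546, 0.682, 0, -70.136, -16.507], TCP at [0.184, -0.649, 0.292] pointing down, gripper open.
Joint ranges: [-176.03, 176.03], [-82.01, 121.73], [-58.28, 71.71], [-173.87, 95.51], [-174.79, -0.11], [-173.66, 173.66]. Speed limits (degrees/s): [136.94, 136.94, 172.46, 180, 180, 180].

INTERFACE

Orientations are given as [roll, pitch, yaw] about the fixed x, y, z axes, in that order (R = Rz(yaw) Ry(pitch) Rx(roll)).
In Python, from plant import ctrl gives the robot as it stands.
- The arm moves only by the shell command python3 -m creep 'ROWS'. ROWS is JSON, a list of rows, each a list of 7 numbers: the turn, a rotation vector about the tool's x, y, z in rad, then the shift along the tool's x, y, z in m, then the opening, from 0 (shut) to 1 (fully open). In form: [[wx, wy, wz, dx, dy, dz, grip], ...]. A call has 1 to 12 rows; each row is the pose to reach, as a shift and turn from the pose commanded when the call began, along the tool's axes at that moment; what a row does not reach only later rows make up. A row lasts 1/12 s, in which the tool goes at most 41.7 mm and 7.16 degrees, less where a joint would pass 70% of its speed; a pose out of reach is approached as far as the arm can. A call with a gripper value outside its range is refused whole. The fingers move at their own pace and stop on an object; the grip force is fixed at half the most. Time passes only in rows, so rows that repeat a pose let the fingers close. It gives the time, the measured TCP pose, the force and the opening at its end, in the units of the state.
- ctrl.get_obs(): the state, without advancing time (a new reading comes with each control period).
- ctrl.snapshot(name): name is "scene" or "side" or "wrist"; returns the picture (384x512x3 uint8, blue, green, red); there is no depth.
- ctrl.camera_model(name): a dict with "K" (3x3 intrinsics, pixels), "rvec" (rotation vector, rad) and "tvec" (3), from world to camera coordinates, as OpenCV has them. Camera axes: x right, y down, z forward; pixel columns grow to the right and rows downward; lengths in m; the calibration is good to about 2 mm. A picture is of the moment at which its call begins: read the wrist's pose just before it. camera_model takes no time and is no camera call; for the wrist camera it gives the pose at the moment of the call.
- ctrl.close_job(): hands the job in, once; it reports no verdict.
The state is a dict: "clock": time; "joint_pos": joint angles; "qvel": joint speeds; "tau": joint torques, N m; "tool_pos": TCP position; "orientation": TCP orientation; "force": force on the tool from outside, world axes, zero at the start; "moment": the same for the moment, N m; "opening": finger opening in m.
Only numpy, scipy, OpenCV 4.12 (cv2) and the standard library are available. Lean on these libraries where they do the work, as an engineer would, in place of code of your own. Each camera call takes 0.05 s, during which the arm holds its last target.

## Working session

There is one attempt and no reset: what is moved stays moved. The work goes in short steps, Python scripts to look and compute and a shell command to move; the robot and the scene stay as the last step left them, time stands still between calls to the robot, and variables do not carry over. Pictures are saved under pics/ and viewed, and the job is handed in when it is done.

```bash
ls; mkdir -p pics; python3 - <<'E'
from plant import ctrl
import cv2
print(ctrl.get_obs()); print(ctrl.grasp_offset)
for n in ["scene","side","wrist"]:
    m=ctrl.camera_model(n); print(n,m)
    cv2.imwrite(f"pics/{n}0.png",ctrl.snapshot(n))
E
```

```text
pics
{'clock': 0.0, 'joint_pos': array([-5.76917517e+01,  2.05900929e+01,  6.32761073e-01, -1.94933624e-02,
       -7.01360646e+01, -1.65084721e+01]), 'qvel': array([-0.0968304 ,  0.03335535, -0.00146281, -0.05664589, -0.05914606,
        0.05760633]), 'tau': array([ 9.37901241e-04, -5.82718241e+01,  2.93059838e+01,  6.99734196e+00,
        6.71107948e-03, -2.29008247e-04]), 'tool_pos': array([ 0.18367502, -0.64912296,  0.29123203]), 'orientation': array([ 1.79905246e+02, -8.97210434e-03, -1.64206855e+02]), 'force': array([-0.58845244, -0.35133163,  0.06727442]), 'moment': array([-0.0016534 ,  0.03106893, -0.01222064]), 'opening': 0.08738890708595175}
0.0468
scene {'K': array([[346.57831172,   0.        , 257.80263818],
       [  0.        , 346.57831172, 196.67128441],
       [  0.        ,   0.        ,   1.        ]]), 'rvec': array([ 2.16429107,  1.32882877, -0.44943   ]), 'tvec': array([-0.24944267, -0.29218096,  1.47454122])}
side {'K': array([[382.33001   ,   0.        , 253.46225879],
       [  0.        , 382.33001   , 195.52327482],
       [  0.        ,   0.        ,   1.        ]]), 'rvec': array([ 0.94014096, -2.46505677,  1.10133005]), 'tvec': array([0.42008222, 0.32637764, 0.7750624 ])}
wrist {'K': array([[342.61617069,   0.        , 250.33171102],
       [  0.        , 342.61617069, 188.28473192],
       [  0.        ,   0.        ,   1.        ]]), 'rvec': array([-1.77435086, -2.34490983, -0.35772099]), 'tvec': array([ 0.67323859, -0.03796204,  0.39177188])}
```

View pics/scene0.png

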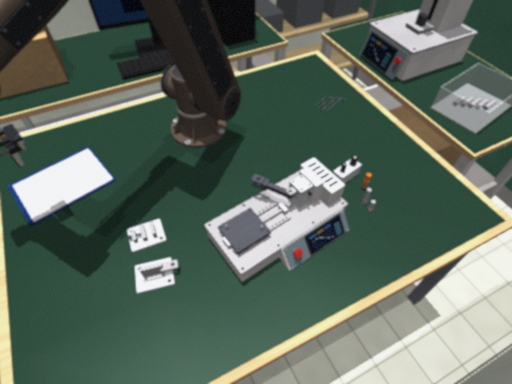

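View pics/side0.png

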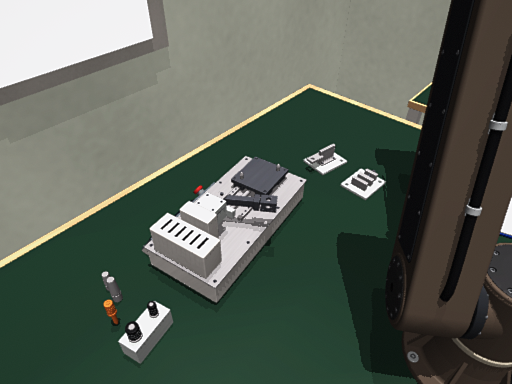

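View pics/wrist0.png

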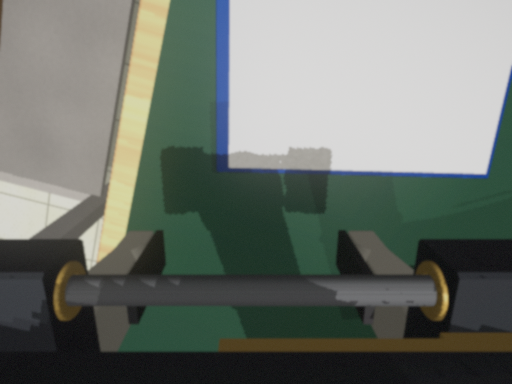

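```bash
cat > h.py <<'E'
import numpy as np, cv2
from plant import ctrl
from scipy.spatial.transform import Rotation as R
def P(m):
    Rm=cv2.Rodrigues(np.array(m["rvec"],float))[0]; return m["K"],Rm,np.array(m["tvec"],float)
def proj(m,X): 
    K,Rm,t=P(m); c=np.atleast_2d(X)@Rm.T+t; p=c@K.T; return p[:,:2]/p[:,2:]
def ray(m,uv):
    K,Rm,t=P(m); d=Rm.T@np.linalg.solve(K,[*uv,1]); return -Rm.T@t, d/np.linalg.norm(d)
def onz(m,uv,z): 
    o,d=ray(m,uv); return o+d*(z-o[2])/d[2]
def tri(obs):
    A=np.zeros((3,3));b=np.zeros(3)
    for m,uv in obs:
        o,d=ray(m,uv);Q=np.eye(3)-np.outer(d,d);A+=Q;b+=Q@o
    X=np.linalg.solve(A,b); return X,[np.round(proj(m,X)[0]-uv,1) for m,uv in obs]
def crop(src,dst,x0,y0,x1,y1,s):
    im=cv2.imread(src)[y0:y1,x0:x1]; cv2.imwrite(dst,cv2.resize(im,None,fx=s,fy=s,interpolation=cv2.INTER_CUBIC))
E
python3 - <<'E'
from h import *
crop("pics/scene0.png","pics/c1.png",115,205,215,300,8)
crop("pics/scene0.png","pics/c2.png",200,145,390,280,4.2)
crop("pics/side0.png","pics/c3.png",90,140,310,370,2.6)
crop("pics/side0.png","pics/c4.png",290,130,400,210,7)
E
```

```text
(no output)
```

View pics/c1.png

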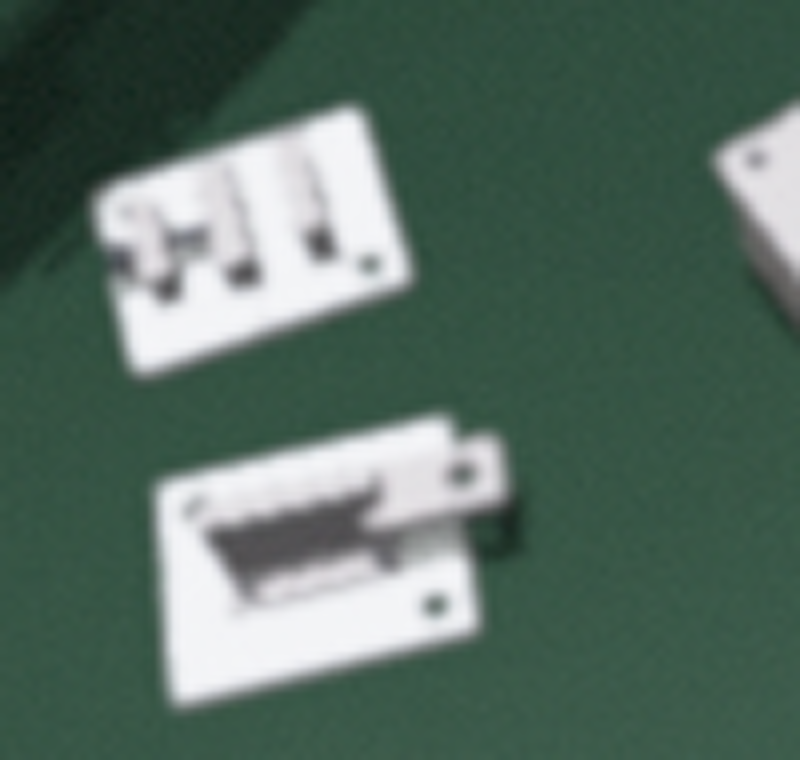

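View pics/c2.png

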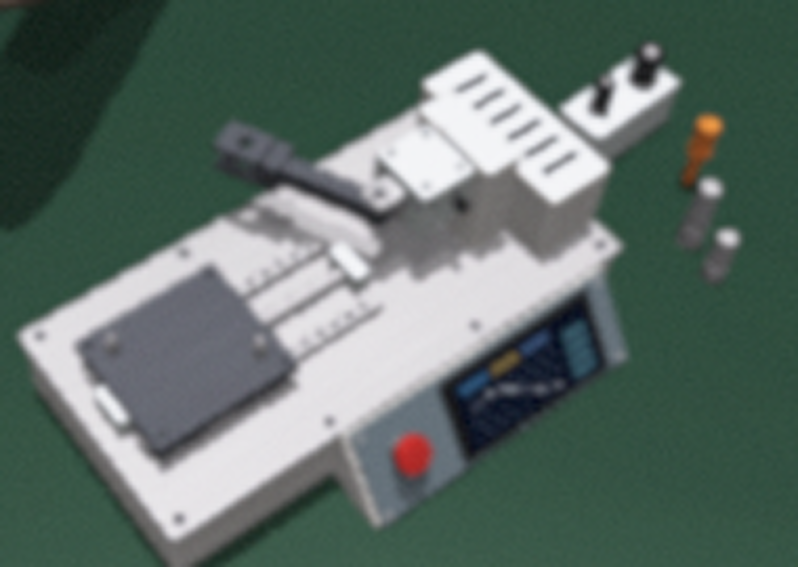

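View pics/c3.png

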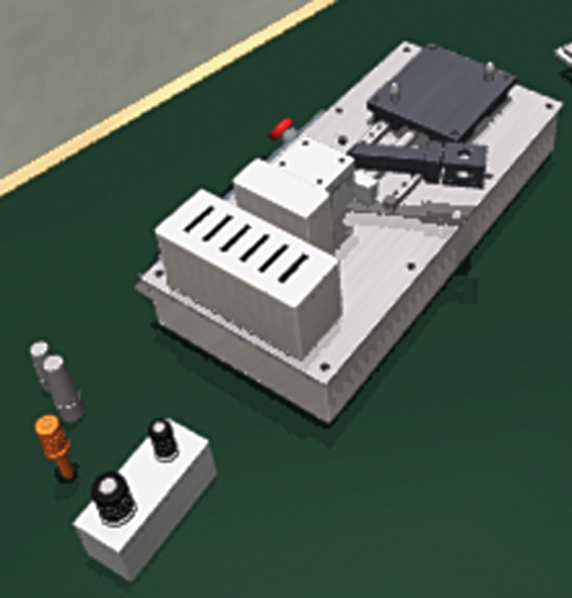

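View pics/c4.png

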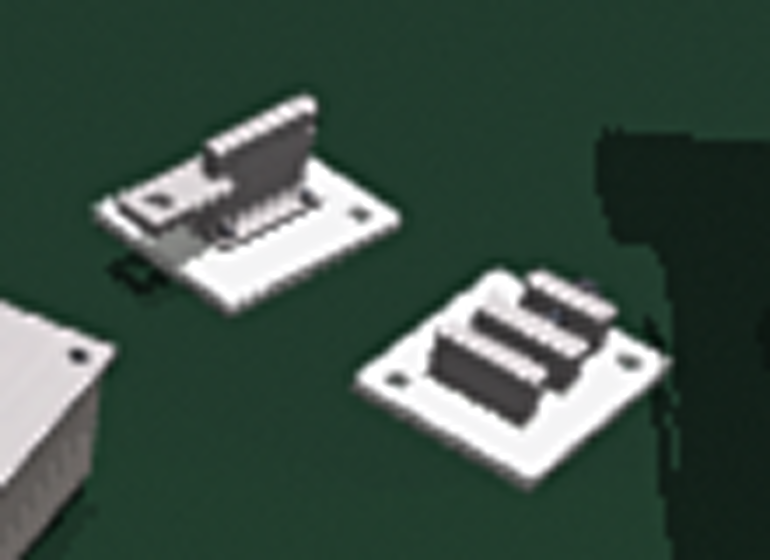

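```bash
cat > fit.py <<'E'
from h import *
from scipy.optimize import least_squares
def c(o,s,u,v): return np.array([o[0]+(u+.5)/s-.5,o[1]+(v+.5)/s-.5])
S=ctrl.camera_model("scene");D=ctrl.camera_model("side")
C1=lambda u,v:(S,c((115,205),8,u,v)); C2=lambda u,v:(S,c((200,145),4.2,u,v))
C3=lambda u,v:(D,c((90,140),2.6,u,v)); C4=lambda u,v:(D,c((290,130),7,u,v))
def fit(items,p0,zfree=True):
    def X(p,q):
        cs,sn=np.cos(p[3]),np.sin(p[3]); return np.array([p[0]+cs*q[0]-sn*q[1],p[1]+sn*q[0]+cs*q[1],p[2]+q[2]])
    f=lambda p:np.concatenate([proj(m,X(p,q))[0]-uv for q,(m,uv) in items])
    r=least_squares(f,p0,loss='soft_l1'); return r.x,np.round(r.fun.reshape(-1,2),1)
E
python3 - <<'E'
from fit import *
h=.001
lp=[((-.045,-.055,.008),C1(158,482)),((.045,.055,.008),C1(480,632)),((.045,-.055,.008),C1(175,700)),
((.032,.042,.008),C1(434,605)),((-.032,-.042,.008),C1(195,507)),((0,.062,.042),C1(462,474)),
((0,.062,.042),C4(158,202)),((-.032,-.042,.008),C4(360,213)),((-.045,-.055,.008),C4(400,213)) if 0 else ((-.045,-.055,.008),C4(400,213)),]
print("lug hole",tri([C1(462,474),C4(158,202)]))
print("holeA",tri([C1(195,507),C4(360,213)]))
g=onz(S,C1(320,540)[1],.03)
for y in np.radians([-90,0,90,180]):
    p,r=fit(lp,[g[0],g[1],0,y]);print(p,np.degrees(p[3]));print(abs(r).max())
    if abs(r).max()<6: print(r.tolist())
print("dowelA",tri([C2(112,336),C3(490,66)]),"dowelB",tri([C2(262,340),C3(393,86)]))
print("eye",tri([C2(243,142),C3(464,153)]))
print("thin",tri([C2(605,86),C3(160,427)]),"thick",tri([C2(650,50),C3(111,482)]))
te=[((-.032,-.172,.126),C2(112,334)),((-.032,-.172,.126),C3(490,64)),((.032,-.088,.126),C2(262,338)),((.032,-.088,.126),C3(393,84)),
((-.055,-.191,.106),C2(78,345)),((-.055,-.069,.106),C2(212,266)),((.055,-.069,.106),C2(297,364)),((.055,-.191,.106),C2(162,452)),
((.055,-.069,.106),C3(368,103)),((.055,-.191,.106),C3(432,44)),((-.055,-.191,.106),C3(517,80)),((-.055,-.069,.106),C3(455,138)),
((-.1,-.21,.075),C2(20,335)),((.1,.21,.075),C2(622,245)),((-.1,-.21,.075),C3(562,103)),((.1,-.21,.075),C3(405,42))]
g=onz(S,C2(300,300)[1],.075)
for y in np.radians([-90,0,90,180]):
    p,r=fit(te,[g[0],g[1],0,y]);print(p,np.degrees(p[3]));print(abs(r).max())
    if abs(r).max()<6: print(r.tolist())
E
```

```text
lug hole (array([ 0.5831223 , -0.30373809,  0.04163508]), [array([0.3, 0.1]), array([ 0.3, -0.1])])
holeA (array([ 0.53124037, -0.39991259,  0.00836336]), [array([0.3, 0.2]), array([ 0.3, -0.1])])
[ 0.57114533 -0.3650135   0.00073397 -0.20487439] -11.738438083909125
0.6
[[0.5, 0.5], [-0.5, -0.5], [-0.0, 0.2], [0.3, -0.0], [0.4, 0.1], [0.1, 0.2], [0.3, -0.6], [0.3, -0.2], [0.3, 0.3]]
[ 0.57114533 -0.3650135   0.00073397 -0.20487439] -11.738438010721444
0.6
[[0.5, 0.5], [-0.5, -0.5], [-0.0, 0.2], [0.3, -0.0], [0.4, 0.1], [0.1, 0.2], [0.3, -0.6], [0.3, -0.2], [0.3, 0.3]]
[ 0.57114533 -0.3650135   0.00073397 -0.20487439] -11.738438107763523
0.6
[[0.5, 0.5], [-0.5, -0.5], [-0.0, 0.2], [0.3, -0.0], [0.4, 0.1], [0.1, 0.2], [0.3, -0.6], [0.3, -0.2], [0.3, 0.3]]
[ 5.71145325e-01 -3.65013501e-01  7.33970961e-04  6.07831091e+00] 348.26156192413254
0.6
[[0.5, 0.5], [-0.5, -0.5], [-0.0, 0.2], [0.3, -0.0], [0.4, 0.1], [0.1, 0.2], [0.3, -0.6], [0.3, -0.2], [0.3, 0.3]]
dowelA (array([ 0.57814249, -0.11976456,  0.12222891]), [array([0.2, 0.1]), array([ 0.2, -0. ])]) dowelB (array([ 0.62973278, -0.026
[... 760 characters left out ...]
 [0.3, -0.9], [1.2, -0.1], [-0.6, 0.1], [-0.6, -0.6], [-0.8, -0.4], [0.0, -1.3], [0.9, 0.9], [1.1, 0.2], [-0.8, 0.6], [-0.7, 0.5], [0.2, 0.7]]
[ 0.58403532  0.05448133 -0.00131582  0.15513814] 8.888760830945982
1.3
[[0.0, 0.4], [0.1, -0.2], [-0.0, 0.3], [0.7, 0.1], [-0.9, -0.7], [0.3, -0.9], [1.2, -0.1], [-0.6, 0.1], [-0.6, -0.6], [-0.8, -0.4], [0.0, -1.3], [0.9, 0.9], [1.1, 0.2], [-0.8, 0.6], [-0.7, 0.5], [0.2, 0.7]]
[ 0.58403532  0.05448133 -0.00131582  0.15513814] 8.888760612086482
1.3
[[0.0, 0.4], [0.1, -0.2], [-0.0, 0.3], [0.7, 0.1], [-0.9, -0.7], [0.3, -0.9], [1.2, -0.1], [-0.6, 0.1], [-0.6, -0.6], [-0.8, -0.4], [0.0, -1.3], [0.9, 0.9], [1.1, 0.2], [-0.8, 0.6], [-0.7, 0.5], [0.2, 0.7]]
```

```bash
cat >> h.py <<'E'
def pose():
    o=ctrl.get_obs(); return np.array(o["tool_pos"]),R.from_euler("xyz",o["orientation"],degrees=True),o
def delta(tp,yaw,tcp=True):
    """shift in tool axes and turn to TCP target tp, tool down with yaw (deg)"""
    p,r,o=pose(); t=R.from_euler("xyz",[180,0,yaw],degrees=True)
    w=(r.inv()*t).as_rotvec(); d=r.inv().apply(np.array(tp)-p)
    print("turn",np.round(w,4),"deg",np.round(np.degrees(np.linalg.norm(w)),1),"shift",np.round(d,4),"len",round(np.linalg.norm(d),3),"t",o["clock"]); return w,d
E
python3 - <<'E'
from h import *
p,r,o=pose(); m=ctrl.camera_model("wrist"); K,Rm,t=P(m)
print("cam in tool",r.inv().apply(-Rm.T@t-p)); print("cam axes in tool", np.round(r.inv().as_matrix()@Rm.T,3))
delta([.571,-.365,.26],-101.7)
E
```

```text
cam in tool [ 0.08003224  0.00068801 -0.09254894]
cam axes in tool [[-0.    -0.955 -0.297]
 [ 1.    -0.     0.001]
 [-0.001 -0.297  0.955]]
turn [ 1.2000e-03  6.0000e-04 -1.0909e+00] deg 62.5 shift [-0.45    0.168   0.0316] len 0.481 t 0.15
```

```bash
python3 -m creep '[[0,0,-1.09,-0.45,0.168,0.032,1],[0,0,-1.09,-0.45,0.168,0.032,1],[0,0,-1.09,-0.45,0.168,0.032,1],[0,0,-1.09,-0.45,0.168,0.032,1],[0,0,-1.09,-0.45,0.168,0.032,1],[0,0,-1.09,-0.45,0.168,0.032,1],[0,0,-1.09,-0.45,0.168,0.032,1],[0,0,-1.09,-0.45,0.168,0.032,1],[0,0,-1.09,-0.45,0.168,0.032,1],[0,0,-1.09,-0.45,0.168,0.032,1],[0,0,-1.09,-0.45,0.168,0.032,1],[0,0,-1.09,-0.45,0.168,0.032,1]]'; python3 -m creep '[[0,0,0,0,0,0,1],[0,0,0,0,0,0,1]]'; python3 - <<'E'
from h import *
delta([.571,-.365,.26],-101.7)
import pickle
m=ctrl.camera_model("wrist"); pickle.dump(m,open("w1.pkl","wb"))
im=ctrl.snapshot("wrist"); cv2.imwrite("pics/w1.png",im); cv2.imwrite("pics/w1b.png",cv2.resize(im,(768,576)))
E
```

```text
clock: 1.15
tool_pos: [0.5739, -0.3624, 0.2593]
orientation: [180.0, 0.0, -101.6]
force: [0.0, -0.3, 0.6]
opening: 0.0878
clock: 1.32
tool_pos: [0.572, -0.3639, 0.2592]
orientation: [179.9, 0.0, -101.6]
force: [-0.7, -1.0, 0.3]
opening: 0.0879
turn [0.0014 0.0003 0.0016] deg 0.1 shift [ 0.0013  0.0008 -0.0008] len 0.002 t 1.3167
```

View pics/w1b.png

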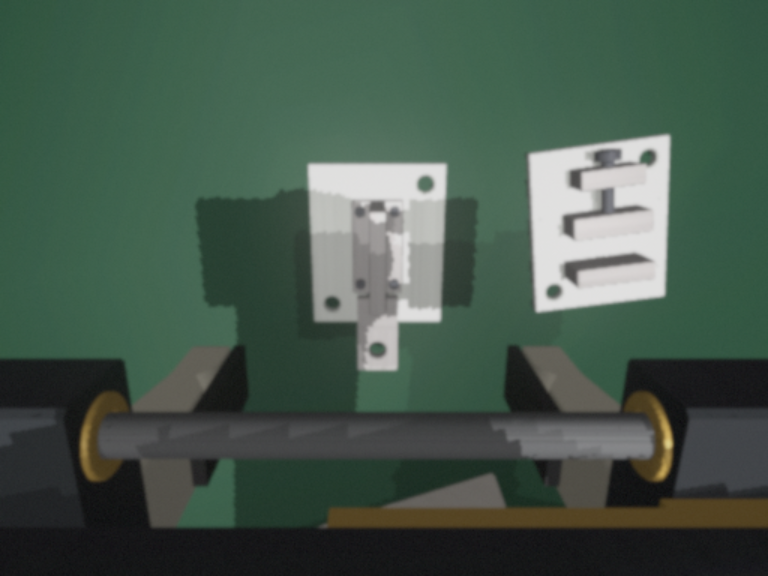

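```bash
python3 - <<'E'
from fit import *
import pickle
W=pickle.load(open("w1.pkl","rb")); w=lambda u,v:(W,c((0,0),1.5,u,v))
it=[((-.032,-.042,.008),w(426,184)),((.032,.042,.008),w(332,303)),((0,.062,.042),w(377,350)),((.045,-.055,.008),w(308.5,164)),((-.045,-.055,.008),w(447,164)),((-.045,.055,.008),w(441,321)),((.045,.055,.008),w(314.5,321))]
p,r=fit(it,[.571,-.365,0,-.2]);print(p,np.degrees(p[3]),r.tolist())
yaw=np.degrees(p[3])-90
delta([p[0],p[1],.085],yaw)
# web check: projected top of web
for q in [(-.005,-.032,.058),(.005,-.032,.058),(-.005,.032,.058),(.005,.032,.058)]:
    cs,sn=np.cos(p[3]),np.sin(p[3]);print((proj(W,[p[0]+cs*q[0]-sn*q[1],p[1]+sn*q[0]+cs*q[1],q[2]])[0]*1.5).round())
E
```

```text
[ 5.70750543e-01 -3.62679304e-01  4.55061640e-04 -2.04192546e-01] -11.699371102052332 [[0.1, -0.0], [0.1, 0.5], [0.3, -0.0], [0.2, -0.3], [-0.2, -0.1], [-0.6, 0.0], [-0.0, -0.1]]
turn [0.0012 0.0002 0.0004] deg 0.1 shift [-0.0019  0.0007  0.1745] len 0.175 t 1.3667
[387. 211.]
[369. 211.]
[386. 315.]
[369. 315.]
```

```bash
python3 -m creep '[[0,0,0,-0.002,0.001,0.04,1],[0,0,0,-0.002,0.001,0.08,1],[0,0,0,-0.002,0.001,0.11,1],[0,0,0,-0.002,0.001,0.14,1],[0,0,0,-0.002,0.001,0.16,1],[0,0,0,-0.002,0.001,0.172,1],[0,0,0,-0.002,0.001,0.172,0.6],[0,0,0,-0.002,0.001,0.172,0.3],[0,0,0,-0.002,0.001,0.172,0],[0,0,0,-0.002,0.001,0.172,0],[0,0,0,-0.002,0.001,0.172,0],[0,0,0,-0.002,0.001,0.172,0]]';python3 -m creep '[[0,0,0,0,0,0,0],[0,0,0,0,0,0,0],[0,0,0,0,0,0,0]]'
```

```text
clock: 2.37
tool_pos: [0.571, -0.3633, 0.0895]
orientation: [-179.9, -0.0, -101.7]
force: [-0.5, -0.1, -0.1]
opening: 0.0532
clock: 2.62
tool_pos: [0.5706, -0.3631, 0.0884]
orientation: [-180.0, 0.0, -101.7]
force: [-0.4, -0.3, -0.6]
opening: 0.0332
```

```bash
python3 -m creep '[[0,0,0,0,0,0,0],[0,0,0,0,0,0,0],[0,0,0,0,0,0,0],[0,0,0,0,0,0,0],[0,0,0,0,0,0,0]]'; python3 -m creep '[[0,0,0,0,0,-0.01,0],[0,0,0,0,0,-0.03,0],[0,0,0,0,0,-0.06,0],[0,0,0,0,0,-0.1,0],[0,0,0,0,0,-0.14,0],[0,0,0,0,0,-0.16,0],[0,0,0,0,0,-0.16,0]]'; python3 - <<'E'
from h import *
im=ctrl.snapshot("wrist"); cv2.imwrite("pics/w2.png",cv2.resize(im,(768,576)))
pr=[.584,.0545]; a=np.radians(8.9)
c=np.array([.584+np.sin(a)*.13,.0545-np.cos(a)*.13]);print(c)
delta([*c,.25],-81.1)
E
```

```text
clock: 3.03
tool_pos: [0.5706, -0.3631, 0.0881]
orientation: [-180.0, -0.0, -101.7]
force: [0.2, -0.6, -1.3]
opening: 0.01
clock: 3.62
tool_pos: [0.5721, -0.3641, 0.2549]
orientation: [-179.5, -0.1, -101.7]
force: [1.7, -0.3, -4.0]
opening: 0.0102
[ 0.60411235 -0.07393478]
turn [-0.0046 -0.0011 -0.3604] deg 20.7 shift [-0.29    0.0266  0.0011] len 0.291 t 3.6667
```

View pics/w2.png

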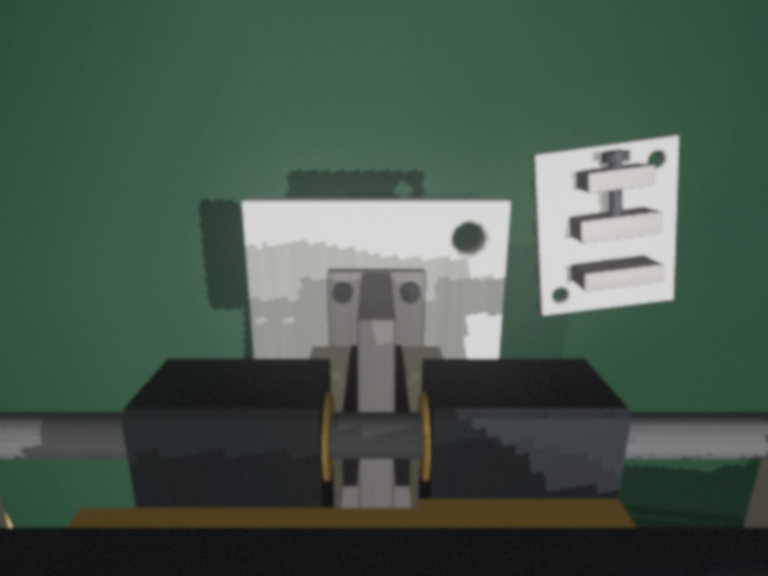

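```bash
python3 - <<'E'
from h import *
delta([.5905,.013,.38],-81.1)
E
```

```text
turn [-0.0046 -0.0011 -0.3604] deg 20.7 shift [-0.3723  0.057  -0.1291] len 0.398 t 3.6667
```

```bash
python3 -m creep '[[0,0,-0.05,-0.03,0.005,-0.02,0],[0,0,-0.12,-0.07,0.01,-0.04,0],[0,0,-0.18,-0.11,0.02,-0.06,0],[0,0,-0.25,-0.15,0.025,-0.08,0],[0,0,-0.3,-0.19,0.03,-0.1,0],[0,0,-0.36,-0.23,0.035,-0.11,0],[0,0,-0.36,-0.27,0.04,-0.125,0],[0,0,-0.36,-0.31,0.05,-0.13,0],[0,0,-0.36,-0.34,0.055,-0.13,0],[0,0,-0.36,-0.36,0.057,-0.13,0],[0,0,-0.36,-0.372,0.057,-0.13,0],[0,0,-0.36,-0.372,0.057,-0.13,0]]';python3 -m creep '[[0,0,0,0,0,0,0],[0,0,0,0,0,0,0],[0,0,0,0,0,0,0]]'; python3 - <<'E'
from h import *
delta([.5905,.013,.38],-81.1)
import pickle
m=ctrl.camera_model("wrist"); pickle.dump(m,open("w3.pkl","wb"))
im=ctrl.snapshot("wrist"); cv2.imwrite("pics/w3.png",im); cv2.imwrite("pics/w3b.png",cv2.resize(im,(768,576)))
E
```

```text
clock: 4.67
tool_pos: [0.5899, 0.0153, 0.3757]
orientation: [179.8, 0.0, -81.0]
force: [0.2, -0.1, -4.2]
opening: 0.0099
clock: 4.92
tool_pos: [0.5901, 0.0116, 0.3773]
orientation: [179.9, -0.0, -81.2]
force: [-0.1, -0.5, -5.2]
opening: 0.0099
turn [ 0.0017 -0.0003 -0.0016] deg 0.1 shift [-0.0014 -0.0006 -0.0027] len 0.003 t 4.9167
```

View pics/w3b.png

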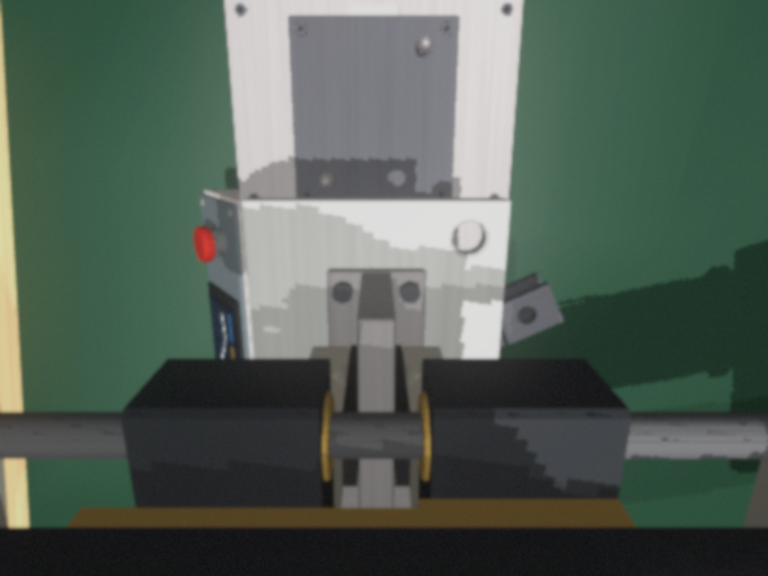

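```bash
python3 - <<'E'
from h import *
crop("pics/w3.png","pics/w3c.png",180,0,320,140,5.5)
E
```

```text
(no output)
```

View pics/w3c.png

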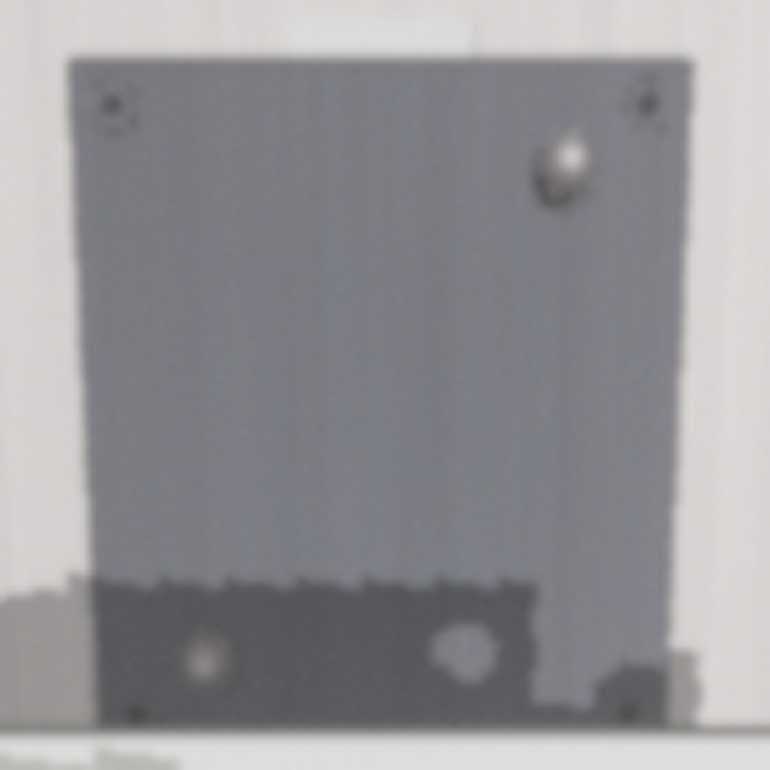

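```bash
python3 - <<'E'
from fit import *
import pickle
W=pickle.load(open("w3.pkl","rb")); w=lambda u,v:(W,c((180,0),5.5,u,v)); w2=lambda u,v:(W,c((0,0),1.5,u,v))
it=[((-.032,-.042,.116),w(562,169)),((.032,.042,.116),w(208,659)),((.055,-.061,.106),w(70,60)),((-.055,-.061,.106),w(693,60))]
p,r=fit(it,[.604,-.074,0,.155]);print(p,np.degrees(p[3]),r.tolist())
# edges check
cs,sn=np.cos(p[3]),np.sin(p[3])
T=lambda q:[p[0]+cs*q[0]-sn*q[1],p[1]+sn*q[0]+cs*q[1],p[2]+q[2]]
for q in [(.055,.03,.106),(-.055,.03,.106),(-.032,-.042,.106),(-.032,-.042,.126),(.032,.042,.106),(.032,.042,.126)]:
    uv=proj(W,T(q))[0]; print(q,((uv+.5-[180,0])*5.5-.5).round())
print("tester origin",T((0,.13,0)))
e=onz(W,w2(527,314)[1],.158);print("eye",e)
h=np.array(T((0,.172,.144)));print("hinge",h, "r",np.linalg.norm(e[:2]-h[:2]),"ang",np.degrees(p[3])-90-np.degrees(np.arctan2(*(e-h)[1::-1])))
E
```

```text
[ 0.60470581 -0.07193925 -0.00462645  0.15179598] 8.697268846923361 [[0.3, 0.1], [0.2, -0.1], [-0.3, -0.1], [-0.2, 0.1]]
(0.055, 0.03, 0.106) [ 92. 589.]
(-0.055, 0.03, 0.106) [668. 590.]
(-0.032, -0.042, 0.106) [559. 178.]
(-0.032, -0.042, 0.126) [569. 161.]
(0.032, 0.042, 0.106) [214. 653.]
(0.032, 0.042, 0.126) [204. 664.]
tester origin [np.float64(0.5850480279410962), np.float64(0.05656589662114547), np.float64(-0.004626450086439069)]
eye [0.48742321 0.03463629 0.158     ]
hinge [0.57869705 0.09808294 0.13937355] r 0.11115931028944732 ang 63.89317160997187
```

```bash
cat >> fit.py <<'E'
def fitz(items,p0,z=0):
    def X(p,q):
        cs,sn=np.cos(p[2]),np.sin(p[2]); return np.array([p[0]+cs*q[0]-sn*q[1],p[1]+sn*q[0]+cs*q[1],z+q[2]])
    f=lambda p:np.concatenate([proj(m,X(p,q))[0]-uv for q,(m,uv) in items])
    r=least_squares(f,p0,loss='soft_l1'); return r.x,np.round(r.fun.reshape(-1,2),1)
E
python3 - <<'E'
from fit import *
import pickle
W=pickle.load(open("w3.pkl","rb")); w=lambda u,v:(W,c((180,0),5.5,u,v)); w2=lambda u,v:(W,c((0,0),1.5,u,v))
it=[((-.032,-.042,.116),w(562,169)),((.032,.042,.116),w(208,659)),((.055,-.061,.106),w(70,60)),((-.055,-.061,.106),w(693,60)),((.055,.03,.106),w(92.5,589)),((-.055,.03,.106),w(671,590))]
p,r=fitz(it,[.604,-.074,.155]);print(p,np.degrees(p[2]),r.tolist())
# edge midpoints only constrain x; here printed
for k in ((0,1),(2,3),(0,1,2,3)):
    p,r=fitz([it[i] for i in k],[.604,-.074,.155]);print(k,p,np.degrees(p[2]),r.tolist())
E
```

```text
[ 0.60458113 -0.07163011  0.15285222] 8.75778734091802 [[0.8, -0.2], [-0.1, 0.7], [-1.1, -0.7], [0.6, -0.5], [-0.7, 0.6], [0.3, 0.5]]
(0, 1) [ 0.60494961 -0.07173994  0.15353437] 8.796871284034795 [[0.4, -0.4], [-0.4, 0.6]]
(2, 3) [ 0.60421397 -0.07114199  0.15375753] 8.809657655573918 [[-0.8, 0.0], [0.8, 0.0]]
(0, 1, 2, 3) [ 0.60466719 -0.07136781  0.15252661] 8.73913095803979 [[0.6, 0.1], [-0.2, 0.9], [-1.2, -0.4], [0.4, -0.2]]
```

```bash
python3 - <<'E'
from h import *
crop("pics/w3.png","pics/w3d.png",150,120,350,250,4)
E
```

```text
(no output)
```

View pics/w3d.png

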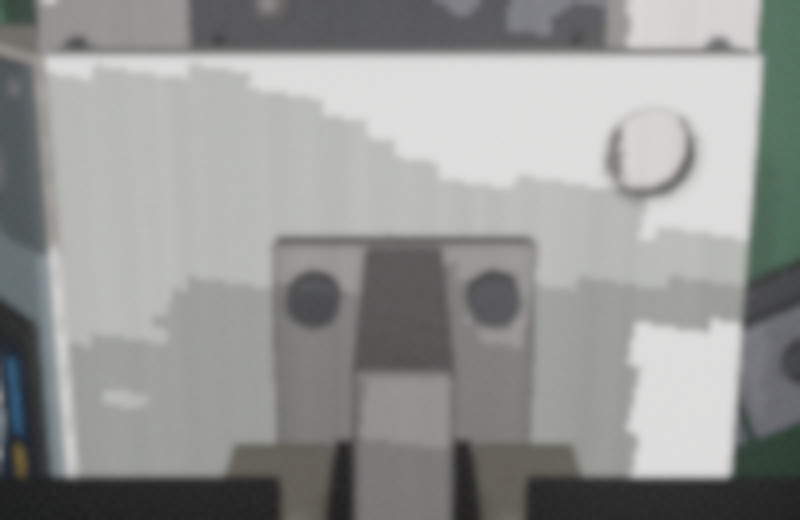

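```bash
python3 - <<'E'
from fit import *
import pickle
W=pickle.load(open("w3.pkl","rb")); w=lambda u,v:(W,c((150,120),4,u,v))
it=[((-.032,-.042,.008),w(650,152)),((.045,-.055,.008),w(46,56)),((-.045,-.055,.008),w(762,56)),((.017,-.032,.013),w(275,240)),((-.017,-.032,.013),w(534,240))]
p,r=fit(it,[.59,.012,.29,.155]);print(p,np.degrees(p[3]),r.tolist())
t,rr,o=pose();print(t,o["orientation"], t[2]-p[2])
print("plate center in tool",rr.inv().apply(p[:3]-t))
E
```

```text
[0.59006373 0.0117483  0.28812424 0.15559817] 8.915118367735245 [[0.3, 0.7], [0.4, -0.2], [-0.6, -0.6], [-1.0, 0.1], [0.7, -0.0]]
[0.5901644  0.01151368 0.37759847] [ 1.79934863e+02 -9.47063418e-03 -8.12078665e+01] 0.08947423383457659
plate center in tool [-2.62044770e-04 -3.80865977e-05  8.94742063e-02]
```

```bash
python3 - <<'E'
from h import *
delta([.6046,-.0719,.228],-81.2)
E
```

```text
turn [ 0.0011 -0.0002 -0.0001] deg 0.1 shift [ 0.0846 -0.0017  0.1496] len 0.172 t 4.9667
```

```bash
python3 -m creep '[[0,0,0,0.02,0,0.02,0],[0,0,0,0.045,-0.001,0.045,0],[0,0,0,0.07,-0.002,0.07,0],[0,0,0,0.085,-0.002,0.1,0],[0,0,0,0.085,-0.002,0.13,0],[0,0,0,0.085,-0.002,0.15,0],[0,0,0,0.085,-0.002,0.15,0],[0,0,0,0.085,-0.002,0.15,0],[0,0,0,0.085,-0.002,0.15,0]]'; python3 - <<'E'
from h import *
delta([.6046,-.0719,.228],-81.2)
import pickle
for n in ["scene","side","wrist"]:
    im=ctrl.snapshot(n); cv2.imwrite(f"pics/{n}4.png",im)
crop("pics/scene4.png","pics/s4.png",200,185,300,275,8)
crop("pics/side4.png","pics/d4.png",220,130,310,200,8)
E
```

```text
clock: 5.72
tool_pos: [0.6065, -0.0714, 0.2299]
orientation: [-179.9, -0.0, -81.1]
force: [-0.1, -0.1, -4.5]
opening: 0.0101
turn [-0.0022 -0.0007  0.0013] deg 0.2 shift [0.0002 0.0019 0.0019] len 0.003 t 5.7167
```

View pics/s4.png

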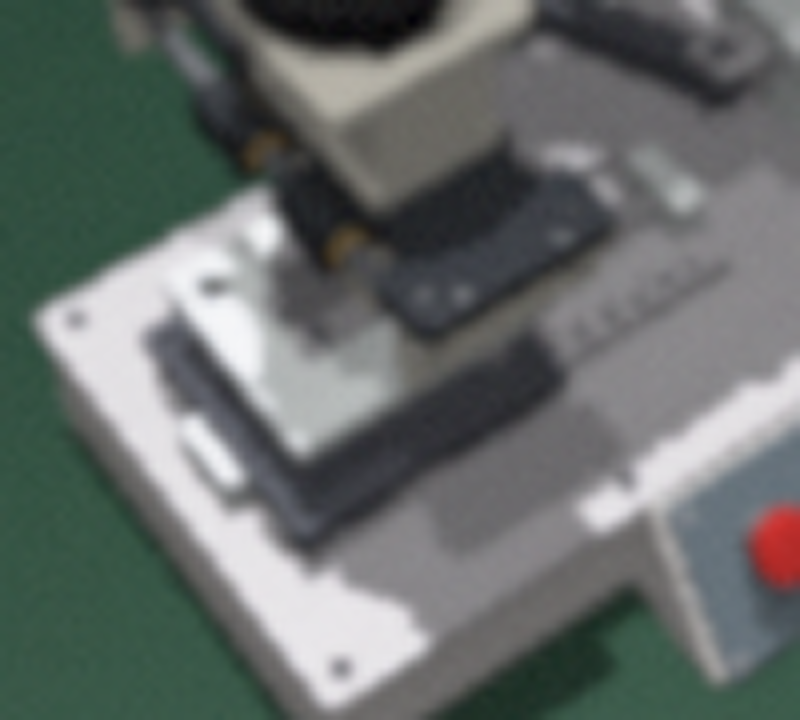

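View pics/d4.png

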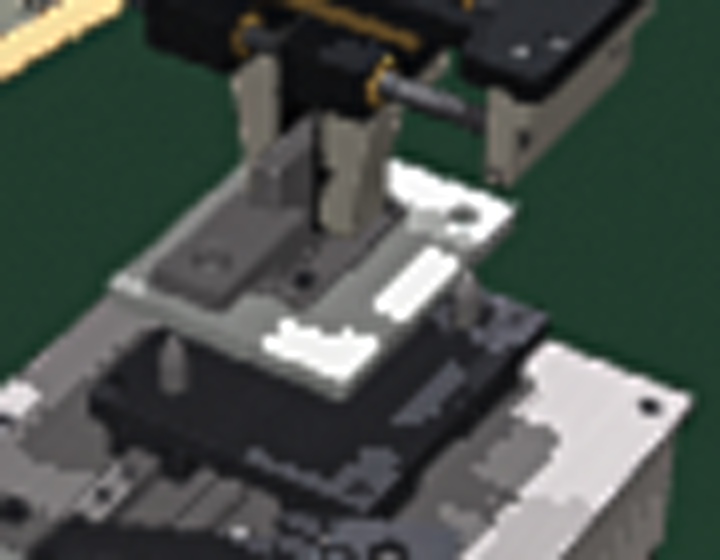

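View pics/wrist4.png

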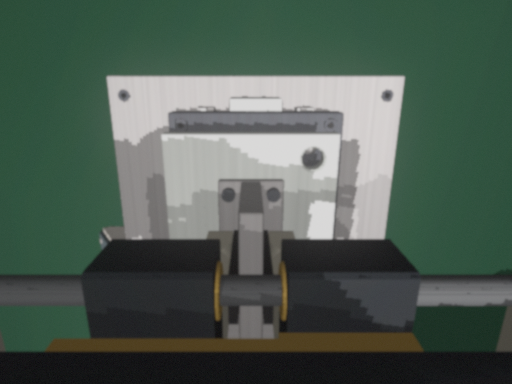

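```bash
python3 - <<'E'
from fit import *
s=lambda u,v:(S,c((200,185),8,u,v)); d=lambda u,v:(D,c((220,130),8,u,v))
lp=[((-.032,-.042,.008),s(214,286)),((-.032,-.042,.008),d(463,213)),((0,.062,.042),d(212,262)),((-.045,-.055,.008),d(516,207)),((-.045,.055,.008),d(345,385)),((.045,.055,.008),d(110,283)),((-.045,-.055,.008),s(172,287)),((.045,-.055,.008),s(300,452))]
p,r=fit(lp,[.606,-.0735,.14,.155]);print(p,np.degrees(p[3]),r.tolist())
print(pose()[0])
td=[((-.032,-.042,.126),d(463,270)),((.032,.042,.126),d(172,335)),((.055,-.061,.106),s(310,545)),((-.055,-.061,.106),s(155,340))]
p,r=fitz(td,[.604,-.074,.155]);print(p,np.degrees(p[2]),r.tolist())
crop("pics/wrist4.png","pics/w4c.png",150,60,360,200,3.8)
E
```

```text
[ 0.60740927 -0.07281289  0.14131709  0.15312429] 8.773375284537892 [[0.3, 0.2], [0.1, 0.3], [0.0, -0.4], [0.1, 0.2], [-0.0, -0.4], [-0.0, 0.3], [-0.7, -0.8], [0.5, 0.5]]
[ 0.60640843 -0.07083781  0.23022957]
[ 0.60692393 -0.07327798  0.16410955] 9.402784545453747 [[-0.2, -0.0], [-0.4, 0.1], [0.2, 0.1], [-1.1, -0.4]]
```

View pics/w4c.png

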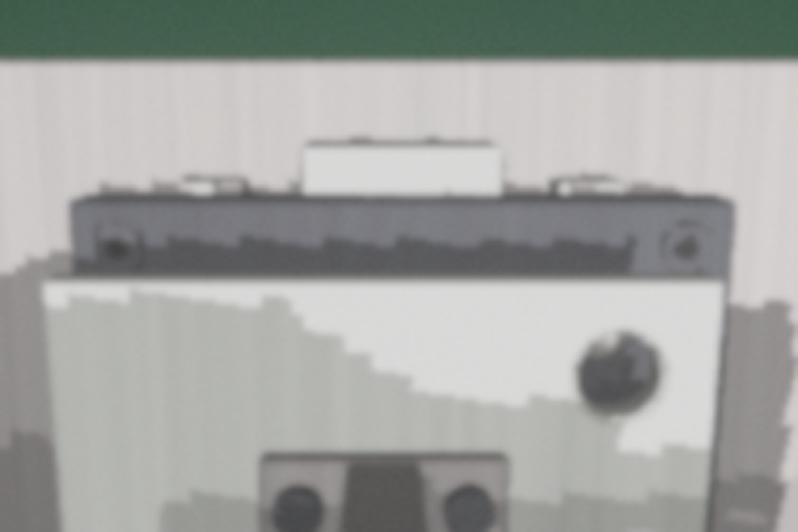

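```bash
python3 -m creep '[[0,0,0,0,0.002,0.002,0],[0,0,0,0,0.002,0.002,0],[0,0,0,0,0.002,0.002,0],[0,0,0,0,0.002,0.002,0],[0,0,0,0,0.002,0.002,0],[0,0,0,0,0.002,0.002,0]]'; python3 - <<'E'
from h import *
delta([.6046,-.0719,.228],-81.2)
import pickle
m=ctrl.camera_model("wrist"); pickle.dump((m,pose()[0]),open("w5.pkl","wb"))
im=ctrl.snapshot("wrist"); cv2.imwrite("pics/w5.png",im)
crop("pics/w5.png","pics/w5c.png",100,60,410,200,2.58)
crop("pics/w5.png","pics/w5d.png",270,130,350,190,10)
E
```

```text
clock: 6.37
tool_pos: [0.6036, -0.0713, 0.2262]
orientation: [-180.0, -0.0, -81.1]
force: [0.3, 0.6, -4.6]
opening: 0.0096
turn [-0.0001 -0.      0.0015] deg 0.1 shift [ 0.0008 -0.0009 -0.0018] len 0.002 t 6.3667
```

View pics/w5c.png

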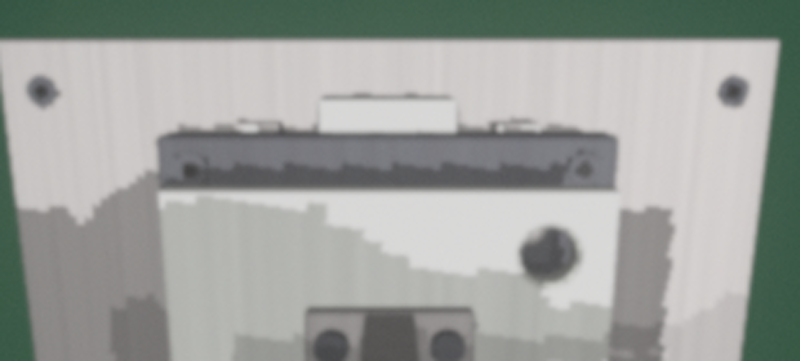

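View pics/w5d.png

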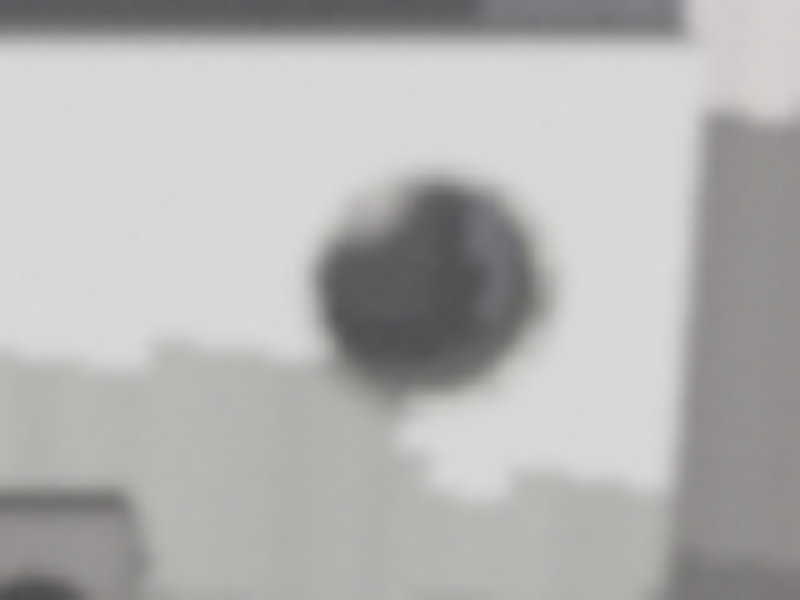

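```bash
python3 - <<'E'
from fit import *
import pickle
W,t=pickle.load(open("w5.pkl","rb")); w=lambda u,v:c((100,60),2.58,u,v)
a=np.radians(8.8); ex=np.array([np.cos(a),np.sin(a),0]); ey=np.array([-np.sin(a),np.cos(a),0])
for n,u,v,z,q in [("car L",160,136,.106,(.055,-.061)),("car R",616,136,.106,(-.055,-.061)),("bed R",779,40,.075,(-.1,-.08)),("plate L",160,190,t[2]-.0801,(.045,-.055)),("plate R",616,190,t[2]-.0801,(-.045,-.055)),("holeA",549,254,t[2]-.0801,(-.032,-.042))]:
    X=onz(W,w(u,v),z)-[*t[:2],0]; print(n,np.round([X@ex*1e3-q[0]*1e3,X@ey*1e3-q[1]*1e3],1))
E
```

```text
car L [-0.6 -0.7]
car R [ 1.9 -0.9]
bed R [-1.7 -4. ]
plate L [-0.   0.2]
plate R [1.2 0.1]
holeA [ 0.5 -0.2]
```

```bash
python3 -m creep '[[0,0,0.001,0.001,0,0.003,0],[0,0,0.001,0.001,0,0.007,0],[0,0,0.001,0.001,0,0.011,0],[0,0,0.001,0.001,0,0.014,0],[0,0,0.001,0.001,0,0.017,0],[0,0,0.001,0.001,0,0.019,0],[0,0,0.001,0.001,0,0.02,0],[0,0,0.001,0.001,0,0.02,0]]'; python3 - <<'E'
from h import *
o=ctrl.get_obs(); print(o["tool_pos"],o["force"],o["moment"])
for n in ["scene","side","wrist"]:
    cv2.imwrite(f"pics/{n}6.png",ctrl.snapshot(n))
crop("pics/wrist6.png","pics/w6d.png",270,120,350,180,10)
crop("pics/side6.png","pics/d6.png",220,130,310,200,8)
E
```

```text
clock: 7.08
tool_pos: [0.6036, -0.0723, 0.2058]
orientation: [180.0, 0.0, -81.2]
force: [0.3, 0.8, -4.9]
opening: 0.0097
[ 0.60356742 -0.07227538  0.20581077] [ 0.33448787  0.75408466 -4.8908299 ] [-0.00976565  0.11780781 -0.00237288]
```

View pics/w6d.png

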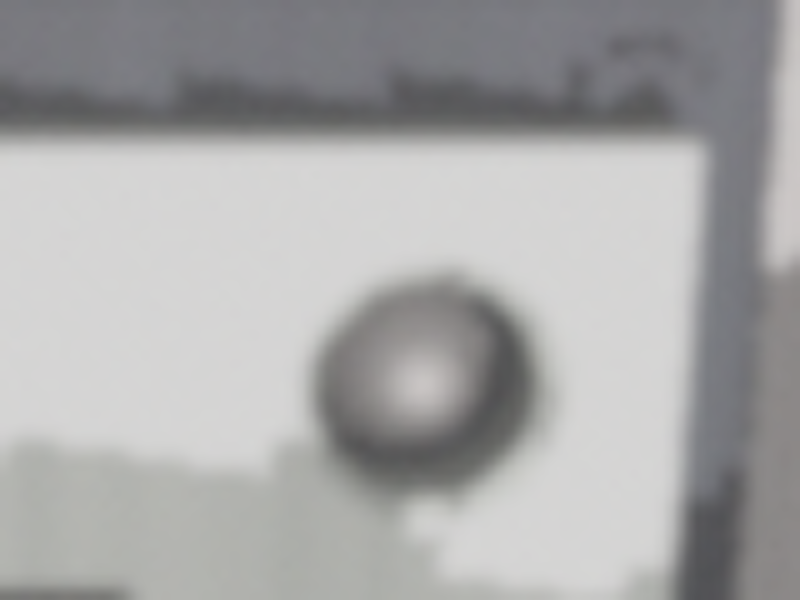

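View pics/d6.png

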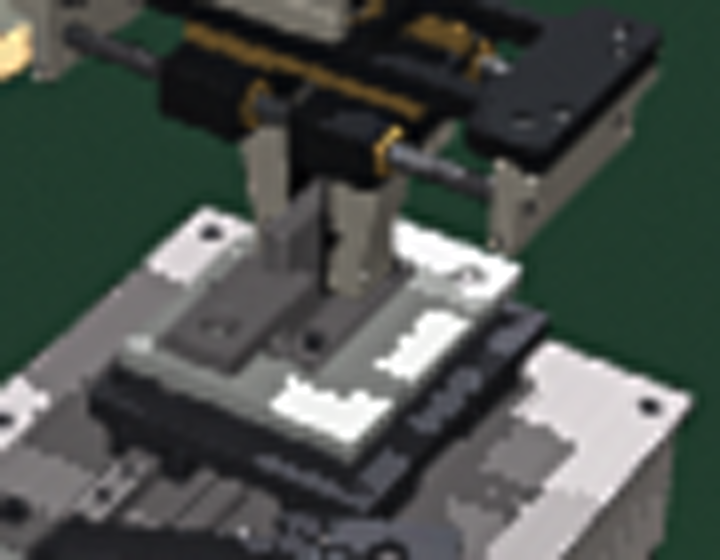

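```bash
python3 -m creep '[[0,0,0,0,0,0.002,0],[0,0,0,0,0,0.004,0],[0,0,0,0,0,0.006,0],[0,0,0,0,0,0.008,0],[0,0,0,0,0,0.009,0],[0,0,0,0,0,0.009,0]]'; python3 -m creep '[[0,0,0,0,0,0.001,0],[0,0,0,0,0,0.002,0],[0,0,0,0,0,0.002,0]]'
```

```text
clock: 7.73
tool_pos: [0.6036, -0.0723, 0.1968]
orientation: [180.0, 0.0, -81.2]
force: [-0.1, -0.3, -5.4]
opening: 0.0096
clock: 7.98
tool_pos: [0.6036, -0.0723, 0.195]
orientation: [180.0, 0.0, -81.2]
force: [0.7, 0.2, -5.7]
opening: 0.0102
```

```bash
python3 -m creep '[[0,0,0,0,0,0.0005,0],[0,0,0,0,0,0.001,0],[0,0,0,0,0,0.001,0]]'; python3 -m creep '[[0,0,0,0,0,0.0005,0],[0,0,0,0,0,0.001,0],[0,0,0,0,0,0.001,0]]'
```

```text
clock: 8.23
tool_pos: [0.6037, -0.0723, 0.1942]
orientation: [-180.0, 0.0, -81.2]
force: [-0.7, 0.5, -4.7]
opening: 0.0098
clock: 8.48
tool_pos: [0.6037, -0.0723, 0.1941]
orientation: [-180.0, -0.0, -81.2]
force: [-3.6, 1.1, 4.6]
opening: 0.0098
```

```bash
python3 -m creep '[[0,0,0,0,0,0,0.3],[0,0,0,0,0,0,0.4],[0,0,0,0,0,0,0.5],[0,0,0,0,0,0,0.5],[0,0,0,0,0,0,0.5],[0,0,0,0,0,0,0.5]]'; python3 -m creep '[[0,0,0,0,0,-0.01,0.5],[0,0,0,0,0,-0.03,0.5],[0,0,0,0,0,-0.06,0.5],[0,0,0,0,0,-0.09,0.5],[0,0,0,0,0,-0.12,0.5],[0,0,0,0,0,-0.12,0.5],[0,0,0,0,0,-0.12,0.5]]'; python3 - <<'E'
from h import *
import pickle
m=ctrl.camera_model("wrist"); pickle.dump(m,open("w7.pkl","wb"))
for n in ["scene","side","wrist"]:
    cv2.imwrite(f"pics/{n}7.png",ctrl.snapshot(n))
cv2.imwrite("pics/w7b.png",cv2.resize(cv2.imread("pics/wrist7.png"),(768,576)))
crop("pics/side7.png","pics/d7.png",180,130,310,230,6)
E
```

```text
clock: 8.98
tool_pos: [0.6037, -0.0723, 0.1931]
orientation: [-180.0, -0.0, -81.2]
force: [0.4, -1.0, -0.6]
opening: 0.0417
clock: 9.57
tool_pos: [0.6044, -0.0722, 0.3162]
orientation: [-179.7, -0.0, -81.2]
force: [-0.6, -0.2, -0.3]
opening: 0.0439
```

View pics/w7b.png

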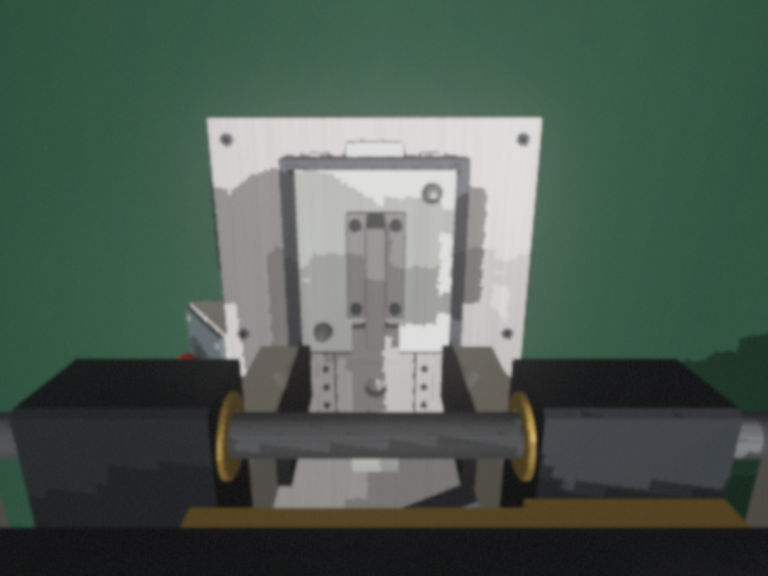

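View pics/d7.png

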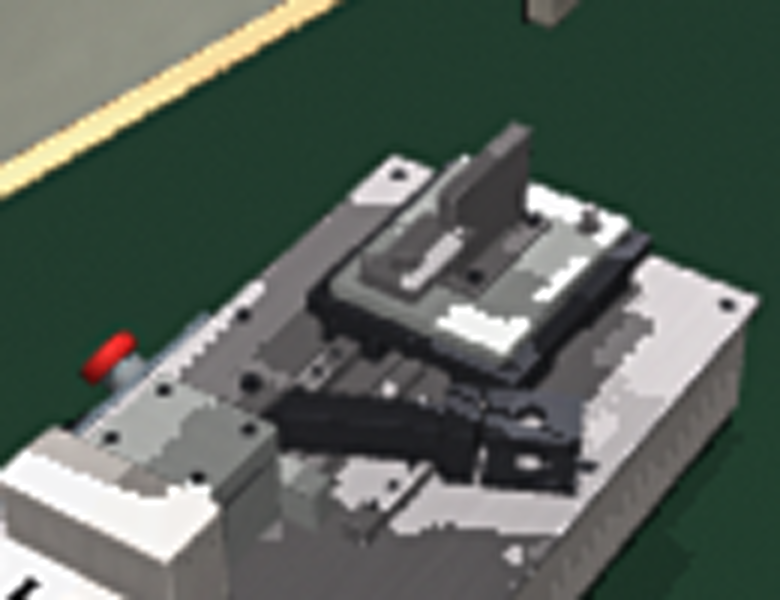

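```bash
python3 - <<'E'
from fit import *
a=np.radians(8.8);o=np.array([.5838,.0562])
Rm=np.array([[np.cos(a),np.sin(a)],[-np.sin(a),np.cos(a)]])
b=np.array([-.0004,.0023])
for n,u,v,z in [("lc",378,160,.175),("lc",420,120,.175),("lc",472,165,.175),("lc",428,198,.175),("hs",422,85,.175),("hs",480,50,.175),("hs",608,170,.175),("hs",550,203,.175),("hinge",378,192,.158)]:
    X=onz(S,C2(u,v)[1],z)[:2]+b; print(n,np.round(Rm@(X-o),3))
delta([.5405,.0719,.26],-144.96)
E
```

```text
lc [-0.018  0.053]
lc [-0.03   0.103]
lc [0.026 0.106]
lc [0.031 0.06 ]
hs [-0.056  0.128]
hs [-0.059  0.188]
hs [0.087 0.183]
hs [0.085 0.128]
hinge [-0.004  0.044]
turn [ 1.4000e-03 -5.0000e-04  1.1131e+00] deg 63.8 shift [-0.152   0.0397  0.0525] len 0.166 t 9.7167
```

```bash
python3 -m creep '[[0,0,0.12,-0.03,0.01,0,0.5],[0,0,0.24,-0.06,0.02,0.01,0.5],[0,0,0.36,-0.09,0.03,0.02,0.5],[0,0,0.48,-0.12,0.035,0.03,0.5],[0,0,0.6,-0.14,0.04,0.04,0.5],[0,0,0.72,-0.152,0.04,0.052,0.5],[0,0,0.84,-0.152,0.04,0.052,0.5],[0,0,0.96,-0.152,0.04,0.052,0.5],[0,0,1.08,-0.152,0.04,0.052,0.5],[0,0,1.113,-0.152,0.04,0.052,0.5],[0,0,1.113,-0.152,0.04,0.052,0.5],[0,0,1.113,-0.152,0.04,0.052,0.5]]'; python3 - <<'E'
from h import *
delta([.5405,.0719,.195],-144.96)
import pickle
m=ctrl.camera_model("wrist"); pickle.dump((m,pose()[0]),open("w8.pkl","wb"))
im=ctrl.snapshot("wrist");cv2.imwrite("pics/w8.png",im)
cv2.imwrite("pics/w8b.png",cv2.resize(im,(768,576)))
E
```

```text
clock: 10.72
tool_pos: [0.5405, 0.0716, 0.2603]
orientation: [180.0, -0.1, -144.9]
force: [0.8, -0.6, 0.1]
opening: 0.0437
turn [ 0.0003 -0.0017  0.0019] deg 0.1 shift [-0.0003  0.0002  0.0653] len 0.065 t 10.7167
```

View pics/w8b.png

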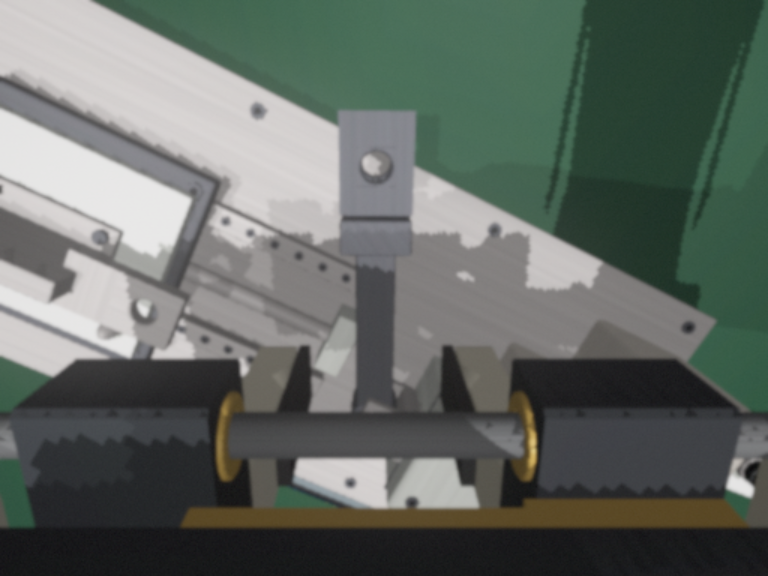

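```bash
python3 - <<'E'
from fit import *
import pickle
W,t=pickle.load(open("w8.pkl","rb")); w=lambda u,v:c((0,0),1.5,u,v)
e=onz(W,w(376,165),.158); H=np.array([.5774,.0977]); d=e[:2]-H; print(e,np.linalg.norm(d),np.degrees(np.arctan2(d[1],d[0])))
l=onz(W,w(144,310),.148); print("lug hole",l,"r from hinge",np.linalg.norm(l[:2]-H),np.degrees(np.arctan2(*(l[:2]-H)[::-1])))
E
python3 -m creep '[[0,0,0,0,0,0.03,0.5],[0,0,0,0,0,0.05,0.5],[0,0,0,0,0,0.06,0.5],[0,0,0,0,0,0.065,0.5],[0,0,0,0,0,0.065,0.3],[0,0,0,0,0,0.065,0.2],[0,0,0,0,0,0.065,0.1],[0,0,0,0,0,0.065,0],[0,0,0,0,0,0.065,0],[0,0,0,0,0,0.065,0],[0,0,0,0,0,0.065,0]]'
```

```text
[0.48680587 0.03479999 0.158     ] 0.11028920140376597 -145.22753441419633
lug hole [ 0.59322533 -0.01062393  0.148     ] r from hinge 0.10947380896780111 -81.68830570873845
clock: 11.68
tool_pos: [0.5414, 0.0717, 0.197]
orientation: [-180.0, 0.1, -144.9]
force: [0.8, -1.9, 4.4]
opening: 0.0157
```

```bash
python3 - <<'E'
import numpy as np
for th in np.linspace(0,1.11,13)[1:]: print(np.round([-th,.0447*(np.cos(th)-1),-.0447*np.sin(th)],4))
E
```

```text
[-0.0925 -0.0002 -0.0041]
[-0.185  -0.0008 -0.0082]
[-0.2775 -0.0017 -0.0122]
[-0.37   -0.003  -0.0162]
[-0.4625 -0.0047 -0.0199]
[-0.555  -0.0067 -0.0236]
[-0.6475 -0.009  -0.027 ]
[-0.74   -0.0117 -0.0301]
[-0.8325 -0.0146 -0.0331]
[-0.925  -0.0178 -0.0357]
[-1.0175 -0.0212 -0.038 ]
[-1.11   -0.0248 -0.04  ]
```

```bash
python3 -m creep '[[0,0,-0.0925,-0.0002,-0.0041,0,0],[0,0,-0.185,-0.0008,-0.0082,0,0],[0,0,-0.2775,-0.0017,-0.0122,0,0],[0,0,-0.37,-0.003,-0.0162,0,0],[0,0,-0.4625,-0.0047,-0.0199,0,0],[0,0,-0.555,-0.0067,-0.0236,0,0],[0,0,-0.6475,-0.009,-0.027,0,0],[0,0,-0.74,-0.0117,-0.0301,0,0],[0,0,-0.74,-0.0117,-0.0301,0,0],[0,0,-0.74,-0.0117,-0.0301,0,0]]'; python3 - <<'E'
from h import *
p,r,o=pose(); H=np.array([.5774,.0977]); d=p[:2]-H; print(np.linalg.norm(d),np.degrees(np.arctan2(d[1],d[0])),o["orientation"][2],o["force"],o["moment"])
import pickle
m=ctrl.camera_model("wrist"); pickle.dump((m,p),open("w9.pkl","wb"))
im=ctrl.snapshot("wrist");cv2.imwrite("pics/w9.png",im)
cv2.imwrite("pics/w9b.png",cv2.resize(im,(768,576)))
crop("pics/w9.png","pics/w9c.png",140,40,300,160,5)
E
```

```text
clock: 12.52
tool_pos: [0.5681, 0.0537, 0.197]
orientation: [-180.0, 0.0, -102.5]
force: [-0.4, -1.1, 6.4]
opening: 0.0158
0.044944842643180986 -101.98345255567627 -102.49435223009304 [-0.37358892 -1.13465868  6.35719785] [-0.4000279   0.546739    0.09363384]
```

View pics/w9b.png

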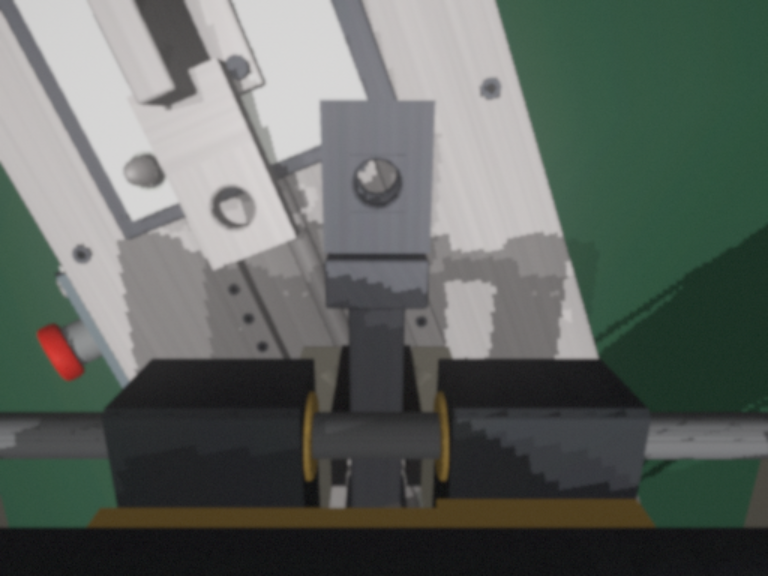

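```bash
python3 - <<'E'
from fit import *
import pickle
W,t=pickle.load(open("w9.pkl","rb")); w=lambda u,v:c((0,0),1.5,u,v); H=np.array([.5774,.0977])
A=[]
for n,u,v,z in [("eye",377,181.5,.158),("lug",233,206.5,.148)]:
    e=onz(W,w(u,v),z)[:2]; d=e-H; A.append(np.arctan2(d[1],d[0])); print(n,e,np.linalg.norm(d),np.degrees(A[-1]))
rem=A[1]-A[0];print("remaining",rem)
for k in np.linspace(0,rem,9)[1:]: print(np.round([-k,.0449*(np.cos(k)-1),-.0449*np.sin(k)],4))
E
```

```text
eye [ 0.55360886 -0.01010583] 0.11039979751667506 -102.44485256198938
lug [ 0.59407917 -0.01100028] 0.10997247450686616 -81.27646897867477
remaining 0.3694579908539555
[-0.0462 -0.     -0.0021]
[-0.0924 -0.0002 -0.0041]
[-0.1385 -0.0004 -0.0062]
[-0.1847 -0.0008 -0.0082]
[-0.2309 -0.0012 -0.0103]
[-0.2771 -0.0017 -0.0123]
[-0.3233 -0.0023 -0.0143]
[-0.3695 -0.003  -0.0162]
```

```bash
python3 -m creep '[[0,0,-0.046,0,-0.0021,0,0],[0,0,-0.092,-0.0002,-0.0041,0,0],[0,0,-0.139,-0.0004,-0.0062,0,0],[0,0,-0.185,-0.0008,-0.0082,0,0],[0,0,-0.231,-0.0012,-0.0103,0,0],[0,0,-0.277,-0.0017,-0.0123,0,0],[0,0,-0.323,-0.0023,-0.0143,0,0],[0,0,-0.369,-0.003,-0.0162,0,0],[0,0,-0.369,-0.003,-0.0162,0,0],[0,0,-0.369,-0.003,-0.0162,0,0],[0,0,-0.369,-0.003,-0.0162,0,0]]'; python3 - <<'E'
from h import *
p,r,o=pose(); H=np.array([.5774,.0977]); d=p[:2]-H; print(np.linalg.norm(d),np.degrees(np.arctan2(d[1],d[0])),o["orientation"][2],o["force"],o["moment"])
import pickle
m=ctrl.camera_model("wrist"); pickle.dump((m,p),open("w10.pkl","wb"))
im=ctrl.snapshot("wrist");cv2.imwrite("pics/w10.png",im)
cv2.imwrite("pics/w10b.png",cv2.resize(im,(768,576)))
crop("pics/w10.png","pics/w10c.png",200,80,300,155,8)
E
```

```text
clock: 13.48
tool_pos: [0.5843, 0.0531, 0.197]
orientation: [-180.0, -0.0, -81.4]
force: [-1.1, -1.3, 5.9]
opening: 0.0155
0.04508490559176006 -81.20072576275898 -81.37409530865656 [-1.13582984 -1.27840224  5.9158549 ] [-0.43223706  0.76763071  0.06424069]
```

View pics/w10b.png

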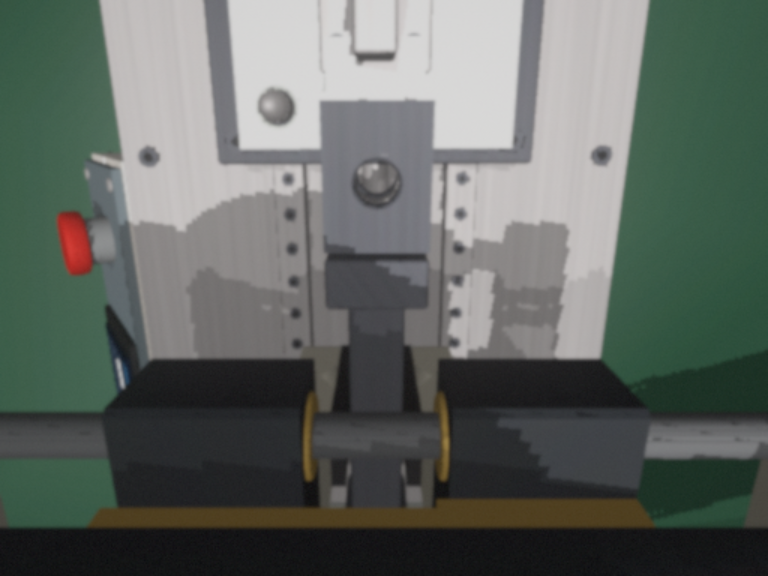

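View pics/w10c.png

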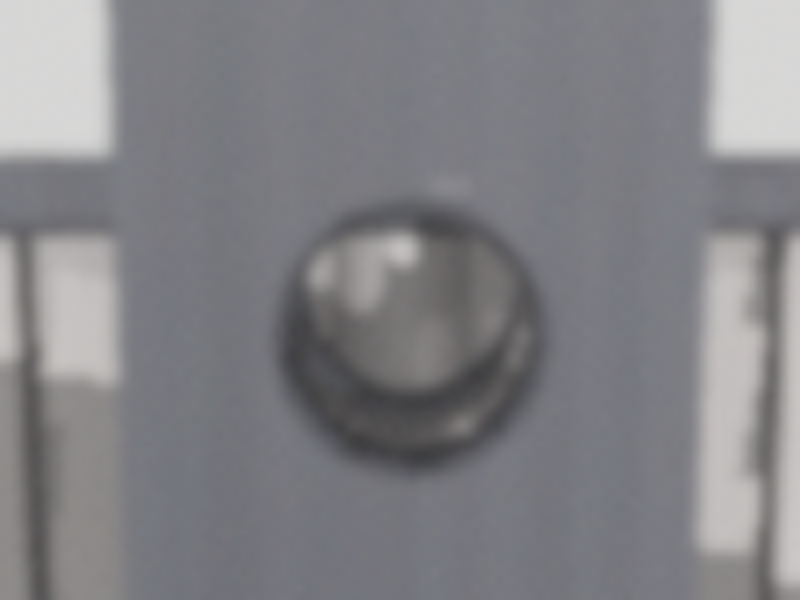

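```bash
python3 -m creep '[[0,0,0,0,0,0,0.2],[0,0,0,0,0,0,0.4],[0,0,0,0,0,0,0.5],[0,0,0,0,0,0,0.5],[0,0,0,0,0,0,0.5]]'; python3 -m creep '[[0,0,0,0,0,-0.02,0.5],[0,0,0,0,0,-0.04,0.5],[0,0,0,0,0,-0.08,0.5],[0,0,0,0,0,-0.1,0.5],[0,0,0,0,0,-0.1,0.5],[0,0,0,0,0,-0.1,0.5]]'; python3 - <<'E'
from h import *
from fit import *
import pickle
W,t=pickle.load(open("w10.pkl","rb"))
print("eye",onz(W,c((200,80),8,412,338),.158))
m=ctrl.camera_model("wrist"); p,r,o=pose(); pickle.dump((m,p),open("w11.pkl","wb"))
im=ctrl.snapshot("wrist");cv2.imwrite("pics/w11.png",im)
cv2.imwrite("pics/w11b.png",cv2.resize(im,(768,576)))
b=np.array([-.0004,.0023,0])
print(tri([C2(605,86),C3(160,427)])[0]+b, tri([C2(650,50),C3(111,482)])[0]+b)
E
```

```text
clock: 13.95
tool_pos: [0.584, 0.0533, 0.196]
orientation: [180.0, 0.0, -81.4]
force: [-0.7, 0.5, -0.4]
opening: 0.0386
clock: 14.45
tool_pos: [0.5846, 0.0535, 0.2977]
orientation: [-179.8, 0.1, -81.4]
force: [-0.1, 0.3, -0.3]
opening: 0.0437
eye [ 0.59411264 -0.0112645   0.158     ]
[0.51034961 0.36649179 0.08271159] [0.49673599 0.42069275 0.08880414]
```

View pics/w11b.png

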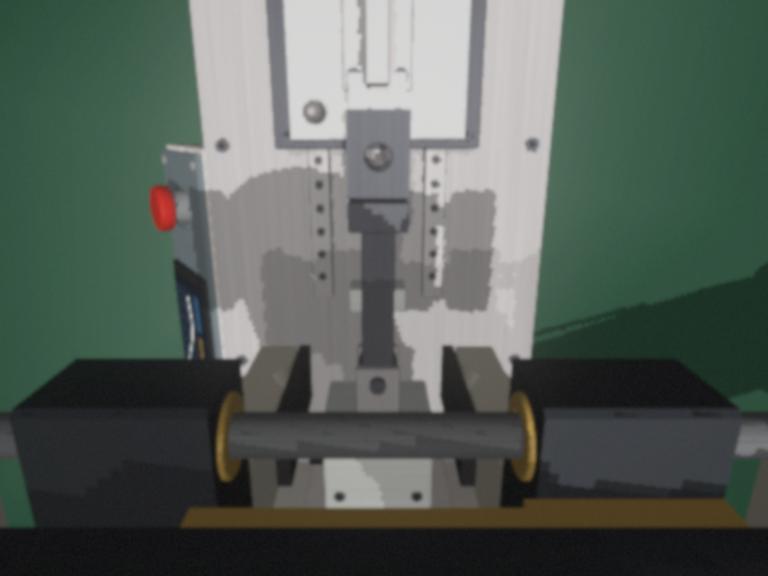

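```bash
python3 - <<'E'
from h import *
delta([.5103,.3665,.27],-76)
E
```

```text
turn [-0.0004  0.0005 -0.0945] deg 5.4 shift [-0.3206  0.0261  0.0264] len 0.323 t 14.5
```

```bash
python3 -m creep '[[0,0,-0.02,-0.04,0.003,0,0.7],[0,0,-0.04,-0.08,0.006,0,0.7],[0,0,-0.06,-0.12,0.01,0.003,0.7],[0,0,-0.08,-0.16,0.013,0.006,0.7],[0,0,-0.094,-0.2,0.016,0.01,0.7],[0,0,-0.094,-0.24,0.019,0.015,0.7],[0,0,-0.094,-0.275,0.022,0.02,0.7],[0,0,-0.094,-0.3,0.025,0.025,0.7],[0,0,-0.094,-0.315,0.026,0.026,0.7],[0,0,-0.094,-0.32,0.026,0.026,0.7],[0,0,-0.094,-0.32,0.026,0.026,0.7],[0,0,-0.094,-0.32,0.026,0.026,0.7]]'; python3 -m creep '[[0,0,0,0,0,0,0.7],[0,0,0,0,0,0,0.7]]'; python3 - <<'E'
from h import *
import pickle
m=ctrl.camera_model("wrist"); p,r,o=pose(); pickle.dump((m,p,o["orientation"]),open("w12.pkl","wb"))
im=ctrl.snapshot("wrist");cv2.imwrite("pics/w12.png",im)
cv2.imwrite("pics/w12b.png",cv2.resize(im,(768,576)))
E
```

```text
clock: 15.5
tool_pos: [0.5107, 0.3651, 0.2697]
orientation: [179.9, -0.0, -76.0]
force: [0.2, -1.0, 0.2]
opening: 0.0615
clock: 15.67
tool_pos: [0.5111, 0.3646, 0.2705]
orientation: [-180.0, 0.0, -76.1]
force: [0.1, -0.5, -0.2]
opening: 0.0612
```

View pics/w12b.png

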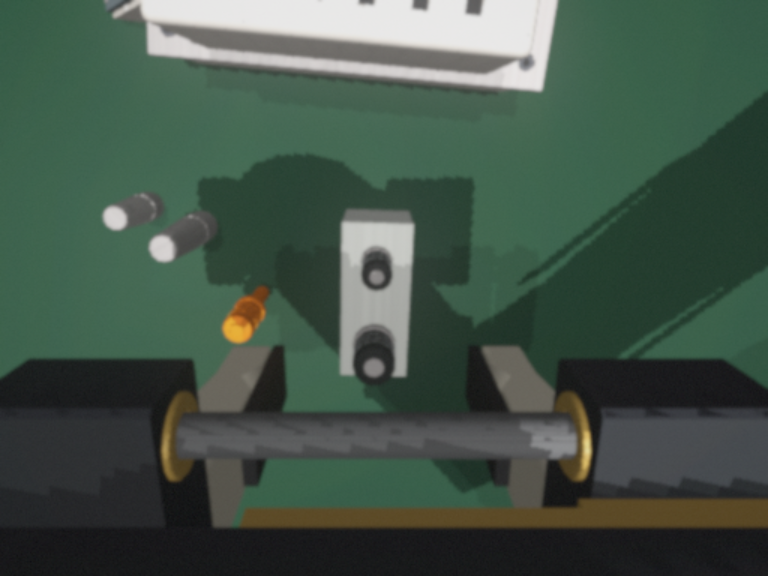

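```bash
python3 - <<'E'
from fit import *
import pickle
crop("pics/w12.png","pics/w12c.png",140,130,300,260,5)
W,t,o=pickle.load(open("w12.pkl","rb")); w=lambda u,v:c((0,0),1.5,u,v)
rr=R.from_euler("xyz",o,degrees=True)
for n,u,v,z in [("thin top",376,277,.086),("thick top",373,368,.09),("orange base",263,291,0),("orange top",238,330,.08),("sleeve",162,248,.072)]:
    X=onz(W,w(u,v),z); print(n,X,"tool xy",rr.inv().apply(X-t)[:2].round(4))
E
```

```text
thin top [0.5107148  0.36769336 0.086     ] tool xy [-0.0031 -0.0004]
thick top [0.49932552 0.42102354 0.09      ] tool xy [-0.0576 -0.0021]
orange base [ 5.83527765e-01  4.23388250e-01 -5.55111512e-17] tool xy [-0.0397 -0.0844]
orange top [0.58193272 0.42101234 0.08      ] tool xy [-0.0377 -0.0823]
sleeve [0.63462217 0.38457569 0.072     ] tool xy [ 0.0103 -0.1247]
```

View pics/w12c.png

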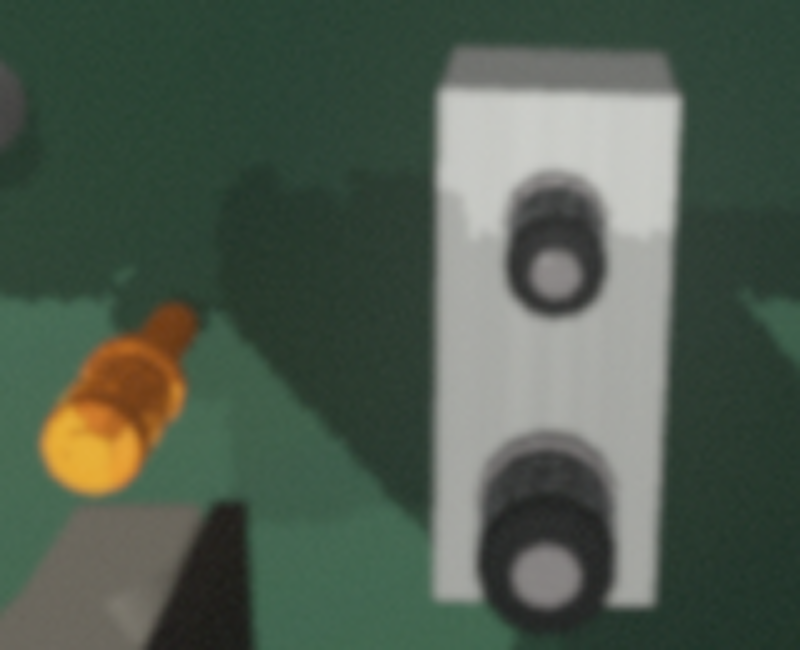

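```bash
python3 -m creep '[[0,0,0,-0.003,0,0.03,0.6],[0,0,0,-0.003,0,0.06,0.6],[0,0,0,-0.003,0,0.09,0.6],[0,0,0,-0.003,0,0.115,0.6],[0,0,0,-0.003,0,0.13,0.6],[0,0,0,-0.003,0,0.14,0.6],[0,0,0,-0.003,0,0.147,0.6],[0,0,0,-0.003,0,0.147,0.6],[0,0,0,-0.003,0,0.147,0.6],[0,0,0,-0.003,0,0.147,0.6]]'; python3 - <<'E'
from h import *
delta([.5107,.3675,.123],-76)
im=ctrl.snapshot("wrist");cv2.imwrite("pics/w13.png",im)
im=ctrl.snapshot("side");cv2.imwrite("pics/side13.png",im)
crop("pics/side13.png","pics/d13.png",70,240,230,370,5)
E
```

```text
clock: 16.55
tool_pos: [0.5105, 0.3692, 0.1245]
orientation: [-179.9, 0.1, -76.0]
force: [-0.8, 0.3, -0.1]
opening: 0.0526
turn [-0.0017  0.0011 -0.0003] deg 0.1 shift [0.0017 0.0002 0.0015] len 0.002 t 16.55
```

View pics/w13.png

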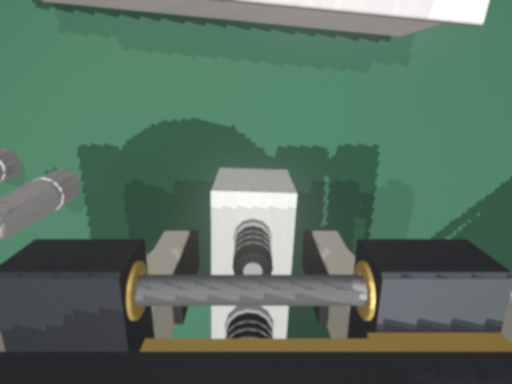

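View pics/d13.png

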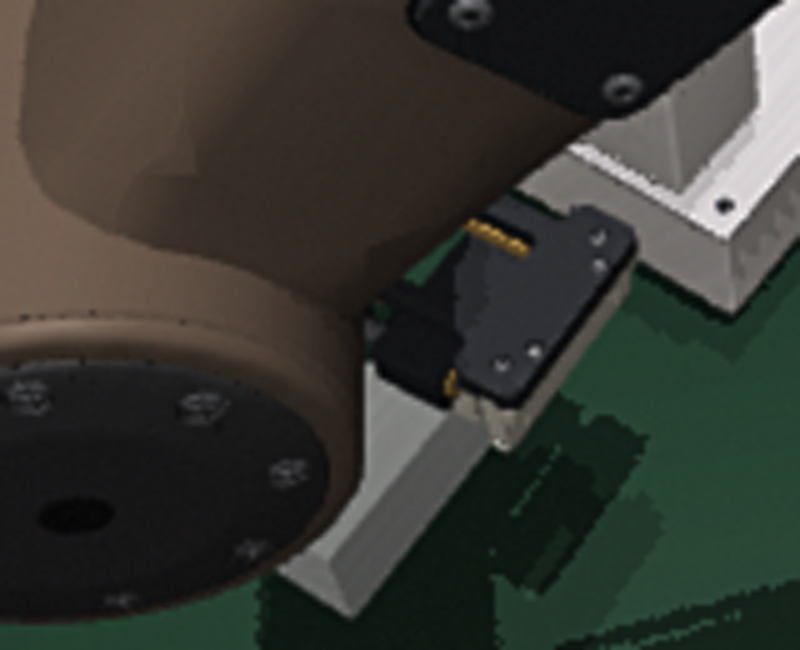

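```bash
python3 -m creep '[[0,0,0,0.001,0,0.001,0.6],[0,0,0,0.001,0,0.001,0.4],[0,0,0,0.001,0,0.001,0.2],[0,0,0,0.001,0,0.001,0],[0,0,0,0.001,0,0.001,0],[0,0,0,0.001,0,0.001,0],[0,0,0,0.001,0,0.001,0],[0,0,0,0.001,0,0.001,0],[0,0,0,0.001,0,0.001,0],[0,0,0,0.001,0,0.001,0]]'; python3 - <<'E'
from h import *
delta([.5107,.3675,.123],-76)
E
```

```text
clock: 17.48
tool_pos: [0.5101, 0.3677, 0.1221]
orientation: [180.0, -0.0, -76.0]
force: [-0.2, -0.2, 0.3]
opening: 0.0172
turn [ 0.0001 -0.     -0.0004] deg 0.0 shift [ 0.0004 -0.0005 -0.0009] len 0.001 t 17.4833
```

```bash
python3 -m creep '[[0,0,0,0,0,-0.01,0],[0,0,0,0,0,-0.025,0],[0,0,0,0,0,-0.04,0],[0,0,0,0,0,-0.06,0],[0,0,0,0,0,-0.09,0],[0,0,0,0,0,-0.13,0],[0,0,0,0,0,-0.17,0],[0,0,0,0,0,-0.2,0],[0,0,0,0,0,-0.2,0],[0,0,0,0,0,-0.2,0]]'; python3 - <<'E'
from h import *
delta([.5941,-.0112,.30],-81.3)
im=ctrl.snapshot("wrist");cv2.imwrite("pics/w14.png",cv2.resize(im,(768,576)))
E
```

```text
clock: 18.32
tool_pos: [0.5105, 0.3681, 0.3255]
orientation: [-179.8, 0.2, -76.0]
force: [-0.6, 0.6, -1.7]
opening: 0.0176
turn [-0.004   0.0034  0.0922] deg 5.3 shift [0.3884 0.0106 0.0242] len 0.389 t 18.3167
```

View pics/w14.png

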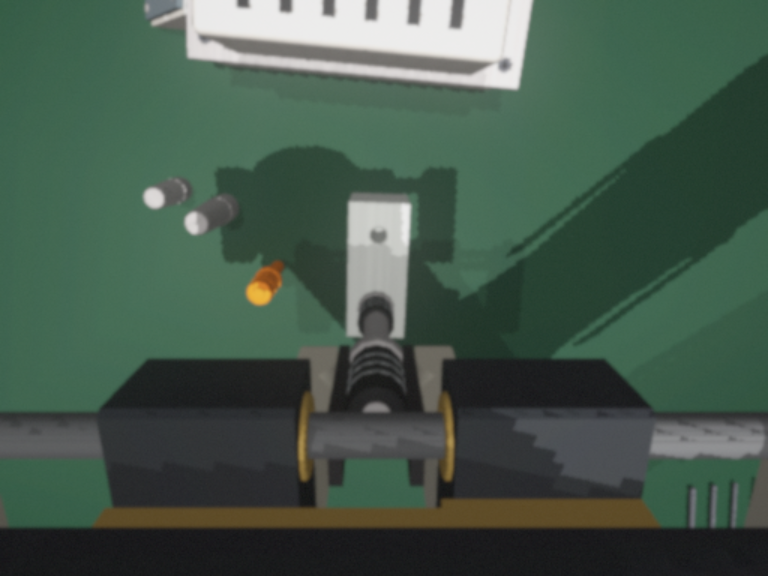

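```bash
python3 -m creep '[[0,0,0.01,0.035,0.001,-0.003,0],[0,0,0.02,0.075,0.002,-0.003,0],[0,0,0.03,0.115,0.003,0,0],[0,0,0.05,0.155,0.004,0,0],[0,0,0.07,0.195,0.005,0,0],[0,0,0.092,0.235,0.006,0.003,0],[0,0,0.092,0.275,0.008,0.006,0],[0,0,0.092,0.315,0.009,0.01,0],[0,0,0.092,0.345,0.01,0.015,0],[0,0,0.092,0.37,0.011,0.02,0],[0,0,0.092,0.383,0.011,0.024,0],[0,0,0.092,0.388,0.011,0.024,0]]'; python3 -m creep '[[0,0,0,0,0,0,0],[0,0,0,0,0,0,0],[0,0,0,0,0,0,0],[0,0,0,0,0,0,0]]'; python3 - <<'E'
from h import *
delta([.5941,-.0112,.29],-81.3)
import pickle
m=ctrl.camera_model("wrist"); p,r,o=pose(); pickle.dump((m,p,o["orientation"]),open("w15.pkl","wb"))
im=ctrl.snapshot("wrist");cv2.imwrite("pics/w15.png",im);cv2.imwrite("pics/w15b.png",cv2.resize(im,(768,576)))
im=ctrl.snapshot("side");cv2.imwrite("pics/side15.png",im);crop("pics/side15.png","pics/d15.png",190,100,320,200,6)
crop("pics/w15.png","pics/w15c.png",200,170,300,250,8)
# predicted eye pixel
print(proj(m,[.5941,-.0112,.158])*1.5, "tip",proj(m,[p[0],p[1],p[2]-.1141])*1.5)
E
```

```text
clock: 19.37
tool_pos: [0.5924, -0.0135, 0.2959]
orientation: [179.8, -0.0, -81.4]
force: [-0.3, -0.0, -1.1]
opening: 0.0172
clock: 19.7
tool_pos: [0.5932, -0.0103, 0.2984]
orientation: [-180.0, 0.0, -81.2]
force: [-0.5, -0.2, -0.7]
opening: 0.0174
turn [-0.0003  0.0001  0.0016] deg 0.1 shift [ 0.001  -0.0008  0.0084] len 0.008 t 19.7
[[374.77215118 294.73971462]] tip [[376.43909848 316.5723275 ]]
```

View pics/w15b.png

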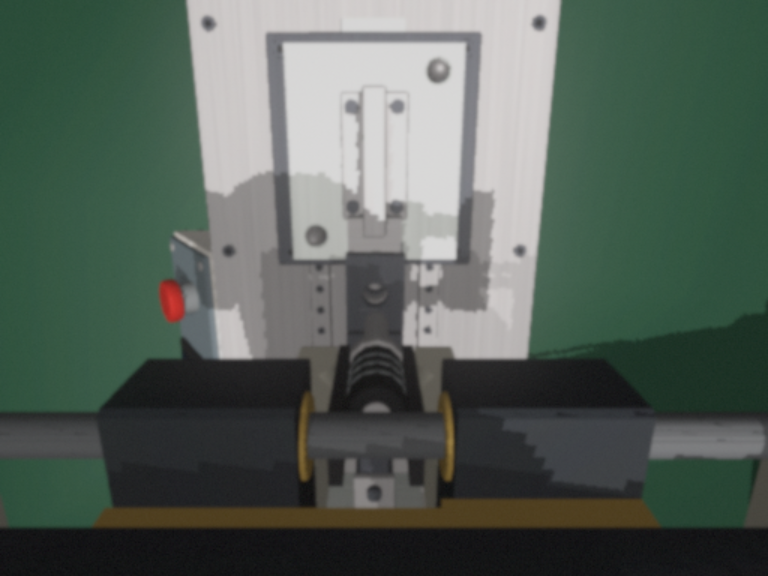

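View pics/w15c.png

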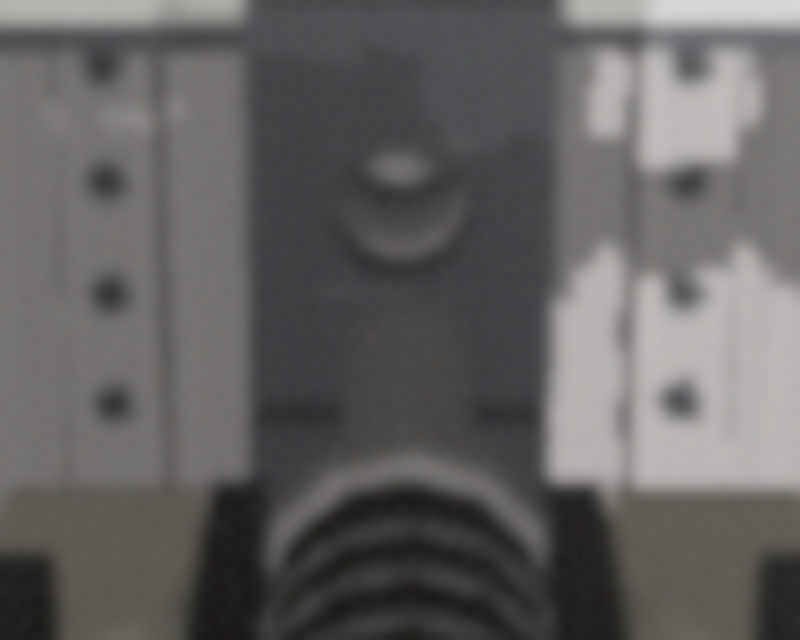

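View pics/d15.png

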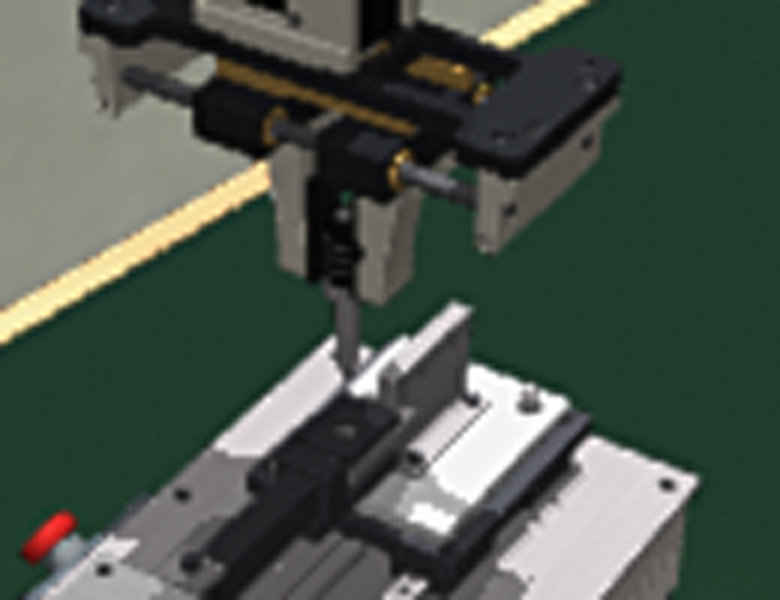

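```bash
python3 -m creep '[[0,0,0,0.001,-0.0005,0.006,0],[0,0,0,0.001,-0.0005,0.012,0],[0,0,0,0.001,-0.0005,0.018,0],[0,0,0,0.001,-0.0005,0.02,0],[0,0,0,0.001,-0.0005,0.02,0],[0,0,0,0.001,-0.0005,0.02,0],[0,0,0,0.001,-0.0005,0.02,0]]'; python3 - <<'E'
from h import *
delta([.5941,-.0112,.27],-81.3)
import pickle
m=ctrl.camera_model("wrist"); p,r,o=pose(); pickle.dump((m,p,o["orientation"]),open("w16.pkl","wb"))
im=ctrl.snapshot("wrist");cv2.imwrite("pics/w16.png",im)
im=ctrl.snapshot("side");cv2.imwrite("pics/side16.png",im);crop("pics/side16.png","pics/d16.png",220,120,300,190,8)
im=ctrl.snapshot("scene");cv2.imwrite("pics/scene16.png",im);crop("pics/scene16.png","pics/s16.png",220,160,310,240,8)
crop("pics/w16.png","pics/w16c.png",200,170,300,250,8)
E
```

```text
clock: 20.38
tool_pos: [0.594, -0.0124, 0.2783]
orientation: [-180.0, -0.0, -81.3]
force: [0.2, 0.1, 0.3]
opening: 0.0177
turn [-0.0002 -0.0001  0.0001] deg 0.0 shift [-0.0012 -0.0003  0.0083] len 0.008 t 20.3833
```

View pics/w16c.png

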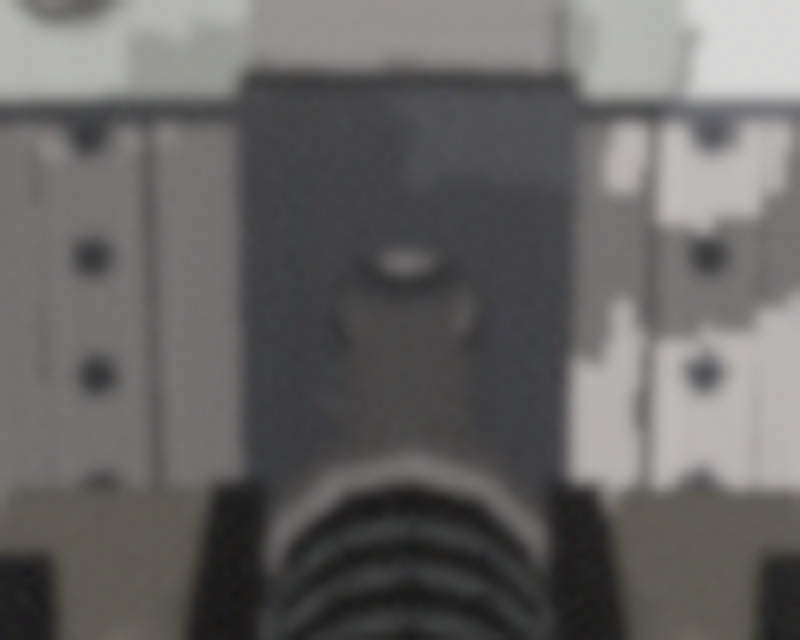

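View pics/d16.png

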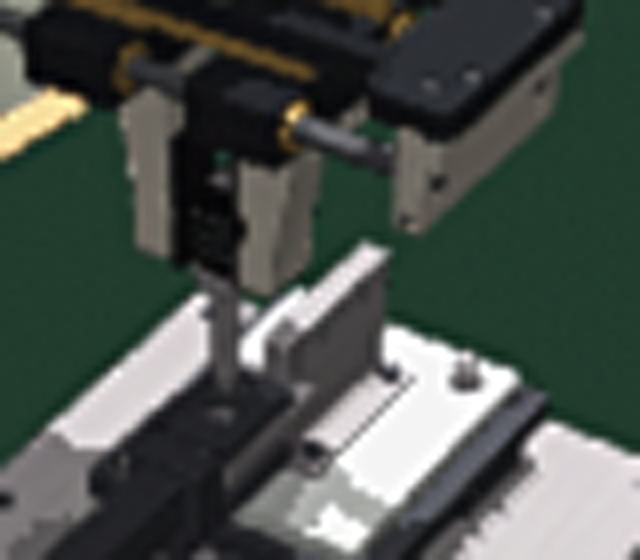

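View pics/s16.png

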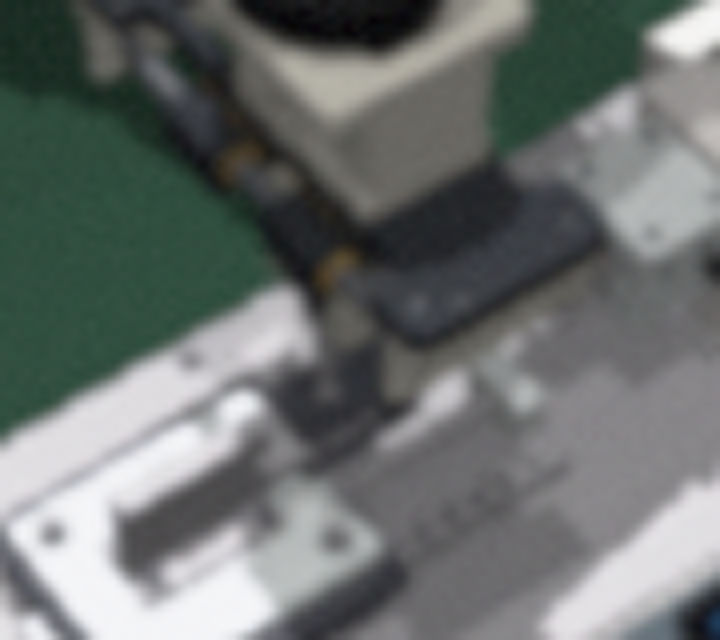

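```bash
python3 -m creep '[[0,0,0,-0.001,0,0.002,0],[0,0,0,-0.001,0,0.004,0],[0,0,0,-0.001,0,0.007,0],[0,0,0,-0.001,0,0.01,0],[0,0,0,-0.001,0,0.012,0],[0,0,0,-0.001,0,0.012,0],[0,0,0,-0.001,0,0.012,0]]'; python3 - <<'E'
from h import *
print(ctrl.get_obs()["force"])
im=ctrl.snapshot("wrist");cv2.imwrite("pics/w17.png",im)
im=ctrl.snapshot("side");cv2.imwrite("pics/side17.png",im);crop("pics/side17.png","pics/d17.png",220,120,300,190,8)
crop("pics/w17.png","pics/w17c.png",200,170,300,250,8)
E
```

```text
clock: 21.12
tool_pos: [0.5937, -0.0114, 0.2659]
orientation: [180.0, -0.0, -81.3]
force: [0.5, -0.5, -0.8]
opening: 0.0172
[ 0.51764972 -0.45371626 -0.81638948]
```

View pics/w17c.png

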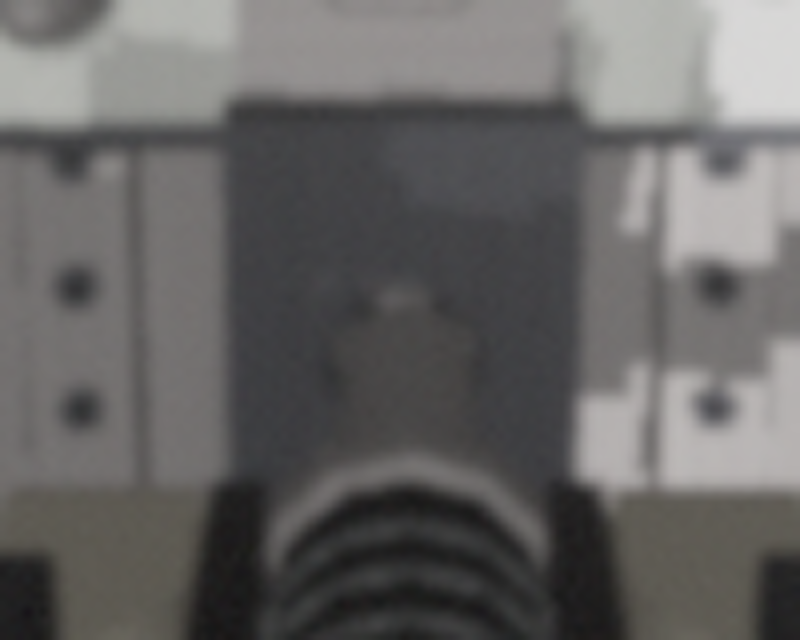

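View pics/d17.png

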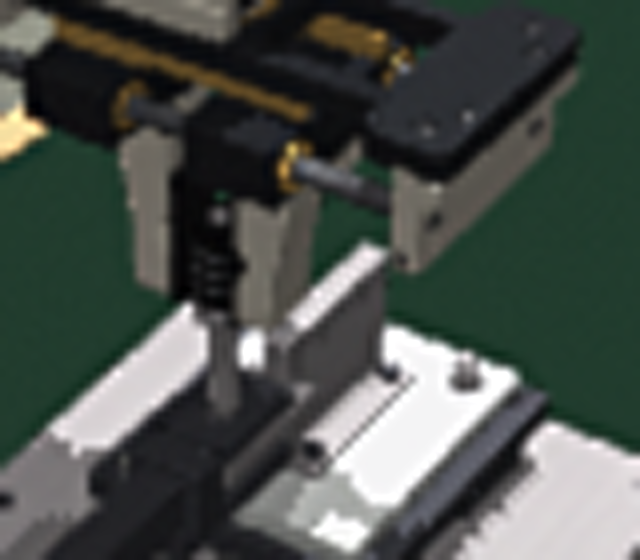

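```bash
python3 -m creep '[[0,0,0,0,-0.0004,0.002,0],[0,0,0,0,-0.0004,0.004,0],[0,0,0,0,-0.0004,0.006,0],[0,0,0,0,-0.0004,0.008,0],[0,0,0,0,-0.0004,0.01,0],[0,0,0,0,-0.0004,0.01,0]]'; python3 -m creep '[[0,0,0,0,0,0.002,0],[0,0,0,0,0,0.004,0],[0,0,0,0,0,0.006,0],[0,0,0,0,0,0.008,0],[0,0,0,0,0,0.01,0],[0,0,0,0,0,0.01,0]]'
```

```text
clock: 21.72
tool_pos: [0.5939, -0.0113, 0.2556]
orientation: [180.0, 0.0, -81.3]
force: [0.6, 0.3, -1.7]
opening: 0.0172
clock: 22.22
tool_pos: [0.594, -0.0112, 0.2457]
orientation: [180.0, 0.0, -81.3]
force: [0.4, 1.0, -0.6]
opening: 0.0173
```

Tip at about z = 0.132, with no contact force. Continuing down.

```bash
python3 -m creep '[[0,0,0,0,0,0.002,0],[0,0,0,0,0,0.004,0],[0,0,0,0,0,0.006,0],[0,0,0,0,0,0.008,0],[0,0,0,0,0,0.01,0],[0,0,0,0,0,0.01,0]]'; python3 -m creep '[[0,0,0,0,0,0.001,0],[0,0,0,0,0,0.002,0],[0,0,0,0,0,0.003,0],[0,0,0,0,0,0.004,0],[0,0,0,0,0,0.004,0]]'
```

```text
clock: 22.72
tool_pos: [0.594, -0.0112, 0.2357]
orientation: [180.0, 0.0, -81.3]
force: [0.9, 1.3, -0.6]
opening: 0.0173
clock: 23.13
tool_pos: [0.5941, -0.0112, 0.232]
orientation: [180.0, 0.0, -81.3]
force: [-0.1, 1.1, -1.0]
opening: 0.0173
```

```bash
python3 -m creep '[[0,0,0,0,0,0.0005,0],[0,0,0,0,0,0.001,0],[0,0,0,0,0,0.001,0],[0,0,0,0,0,0.001,0]]'; python3 -m creep '[[0,0,0,0,0,0.0005,0],[0,0,0,0,0,0.001,0],[0,0,0,0,0,0.001,0],[0,0,0,0,0,0.001,0]]'; python3 -m creep '[[0,0,0,0,0,0.0005,0],[0,0,0,0,0,0.001,0],[0,0,0,0,0,0.001,0],[0,0,0,0,0,0.001,0]]'
```

```text
clock: 23.47
tool_pos: [0.5941, -0.0113, 0.2311]
orientation: [-180.0, 0.0, -81.3]
force: [0.2, 1.4, 0.6]
opening: 0.0173
clock: 23.8
tool_pos: [0.5941, -0.0113, 0.2302]
orientation: [-180.0, 0.0, -81.3]
force: [-0.7, 1.3, -0.2]
opening: 0.0175
clock: 24.13
tool_pos: [0.5943, -0.0113, 0.23]
orientation: [-179.9, -0.0, -81.3]
force: [-1.1, 2.0, 5.1]
opening: 0.0171
```

```bash
python3 -m creep '[[0,0,0,0,0,0,0.2],[0,0,0,0,0,0,0.3],[0,0,0,0,0,0,0.5],[0,0,0,0,0,0,0.5],[0,0,0,0,0,0,0.5],[0,0,0,0,0,0,0.5]]'; python3 -m creep '[[0,0,0,0,0,-0.01,0.5],[0,0,0,0,0,-0.03,0.5],[0,0,0,0,0,-0.06,0.5],[0,0,0,0,0,-0.09,0.5],[0,0,0,0,0,-0.12,0.5],[0,0,0,0,0,-0.12,0.5],[0,0,0,0,0,-0.12,0.5]]'; python3 - <<'E'
from h import *
import pickle
m=ctrl.camera_model("wrist"); p,r,o=pose(); pickle.dump((m,p,o["orientation"]),open("w18.pkl","wb"))
im=ctrl.snapshot("wrist");cv2.imwrite("pics/w18.png",im);cv2.imwrite("pics/w18b.png",cv2.resize(im,(768,576)))
im=ctrl.snapshot("side");cv2.imwrite("pics/side18.png",im);crop("pics/side18.png","pics/d18.png",190,120,310,210,6.5)
im=ctrl.snapshot("scene");cv2.imwrite("pics/scene18.png",im);crop("pics/scene18.png","pics/s18.png",120,140,390,290,2.9)
E
```

```text
clock: 24.63
tool_pos: [0.594, -0.0114, 0.2289]
orientation: [180.0, -0.0, -81.3]
force: [0.1, 0.7, 0.2]
opening: 0.042
clock: 25.22
tool_pos: [0.5947, -0.0112, 0.3521]
orientation: [-179.7, 0.0, -81.3]
force: [0.1, -0.2, -0.7]
opening: 0.0437
```

View pics/w18b.png

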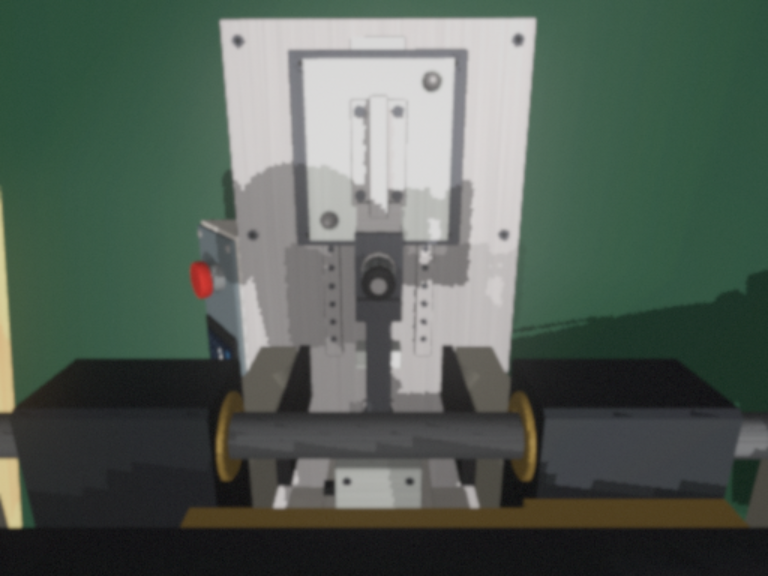

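View pics/d18.png

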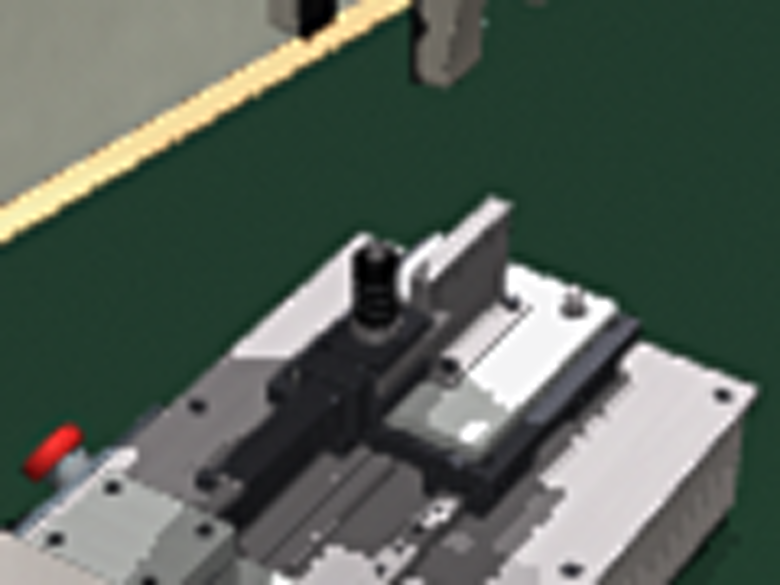

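View pics/s18.png

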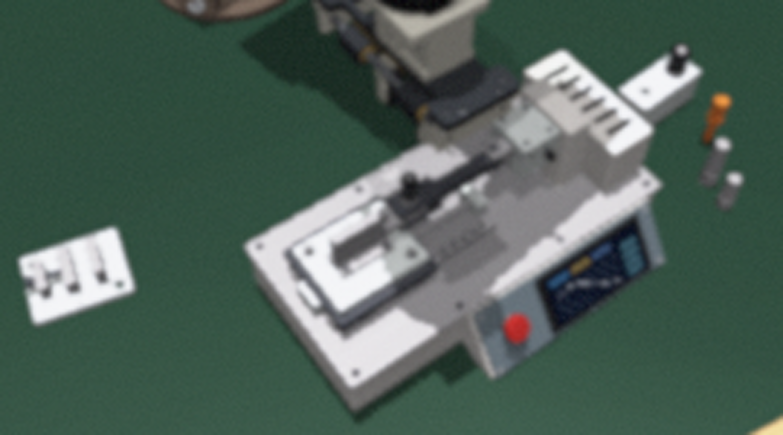

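```bash
python3 - <<'E'
from fit import *
import pickle
W,t,o=pickle.load(open("w18.pkl","rb"))
print(tri([(D,c((190,120),6.5,376,249)),(W,c((0,0),1.5,378,286)),(S,c((120,140),2.9,410,178))]))
crop("pics/w18.png","pics/w18c.png",180,20,320,220,2.9)
print(ctrl.get_obs()["force"]); ctrl.close_job()
E
```

```text
(array([ 0.59501129, -0.0129976 ,  0.19612597]), [array([-0.1,  0.1]), array([-0. , -1.5]), array([ 0.3, -0.3])])
[ 0.14132483 -0.03127255  0.1609037 ]
the job is handed in; nothing more can be done
```

The job is done and handed in at about 25 s of the 72 s allowed.

1. **Plate:** I gripped the lug plate by its web and lowered it gently over both dowels. The tool stopped within 1 mm of the expected seated height, with a light contact force. The last pictures show both dowels standing in holes A and B and the lug towards the load cell.
2. **Draw link:** I pinched the draw link and swung it about 64° until its fork straddled the lug. The eye and lug hole were lined up when viewed from above.
3. **Pin:** I pulled the thin black pin from the stand and lowered it through fork and lug without resistance. It made light contact, about 5 N, at the expected height with the collar on the fork. Then I let go and backed off.

**Final checks:**
- The pin's top triangulates to about 196 mm above the bench. The design height is 194 mm, so this is within the cameras' 2 mm accuracy.
- The measured force is near zero, and the robot is clear of everything.
- The other plate, thick pin, both sleeves and orange pin appear untouched in the last view.

**Disagreements:**
- The fixed cameras and the wrist camera differed by about 2 mm in y. I placed things by the wrist camera and the contact heights.
- One fit of the carriage height came out 4.6 mm low. I discarded it and used the stated height, which the contact then confirmed.

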